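# Dock the dried hand stamp face down

### The arm

A 6-joint arm with a two-finger parallel gripper is mounted at the origin on a cart in front of the work surface, level with it; the furniture and walls round the work are solid. World frame = base frame: x ahead of the robot, y to its left, z up, the work surface at z = 0. Lengths are in m, angles in degrees, forces in N, time in s.
With the tool pointing down it reaches from about 0.4 to 0.825 m from the base axis. Payload 7 kg.
Tool frame: the origin (TCP) lies midway between the tips of the shut fingers; the grasp point (between the pads) lies 19 mm behind it; z points along the fingers, y is the line along which they close (so a half turn about z gives the same grasp; the last joint's range is limited). The gripper opens to 88 mm and grips with 3 to 60 N. Pads are 19 mm wide; open, the fingers measure 130 mm over their backs; the gripper's body (78 mm by 193 mm) begins 47 mm behind the grasp point.
Start: joints at [-55.571, 20.546, 0.682, 0, -70.136, -16.507], TCP at [0.208, -0.642, 0.227] pointing down, gripper open.
Joint ranges: [-176.03, 176.03], [-82.01, 121.73], [-58.28, 71.71], [-173.87, 95.51], [-174.79, -0.11], [-173.66, 173.66]. Speed limits (degrees/s): [136.94, 136.94, 172.46, 180, 180, 180].

### API

Orientations are given as [roll, pitch, yaw] about the fixed x, y, z axes, in that order (R = Rz(yaw) Ry(pitch) Rx(roll)).
In Python, from plant import get_state, optics, order gives the robot as it stands. The module is installed in compiled form; this text tells all that it offers.
- The arm moves only by the tool send_rows, never from a script. Its argument "moves" is a list of rows, each an object with "slide": the shift along the tool's x, y, z as a fraction of full scale, a list of three; "turn": the turn about the tool's z as a fraction of full scale; "gripper": the opening, from 0 (shut) to 1 (fully open). A call has exactly 5 rows; each row is the pose to reach, as a shift and turn from the pose commanded when the call began, along the tool's axes at that moment; what a row does not reach only later rows make up. Full scale, the value 1, is 150 mm for a shift and 90 degrees for a turn. A row lasts 1/12 s, in which the tool goes at most 41.7 mm and 7.16 degrees, less where a joint would pass 70% of its speed; a pose out of reach is approached as far as the arm can. A call with a number of a shift or a turn outside -1 to 1 is refused whole. A call with a gripper value outside its range is refused whole. The fingers move at their own pace and stop on an object; "newtons" is the grip in N (left out, the last holds). Time passes only in rows, so rows that repeat a pose let the fingers close, or fill a call up. It gives the time, the measured TCP pose, the force, the opening and the grip force at its end, in the units of the state.
- get_state(): the state, without advancing time (a new reading comes with each control period).
- optics.capture(name): name is "side" or "top"; returns a dict with "img" (384x512x3 uint8, red, green, blue), "intrinsics" (3x3 intrinsics, pixels), "origin" and "attitude" of the camera in the world. Camera axes: x right, y down, z forward; pixel columns grow to the right and rows downward; lengths in m; the calibration is good to about 2 mm. A picture is of the moment at which its call begins. There is no depth.
- order.close_job(): hands the job in; it is judged then, once.
Trained networks look in the newest picture that a camera, given by its name, has taken for a name from the list of things; names that differ only in an ending like _2 or _b are one class to them, and where a whole thing is asked for, a point or a joint stands for the part that bears it (a point fixed in the world has none). Each returns a list of dicts, best first, with "p" (0 to 1); they miss things now and then, are a little off and sometimes report something else, mostly with a low value. They report only what shows in the picture. A call takes as long as a camera call. They do not tell look-alikes from the thing itself.
- optics.look_for(camera, name): "location" ([x, y, z] in m, in world coordinates, good to about 4 mm: the middle of the surface that is visible of it).
The state is a dict: "time_s": time; "joints": joint angles; "qd": joint speeds; "joint_torque": joint torques, N m; "tcp_pos": TCP position; "eef_rot": TCP orientation; "contact_force": force on the tool from outside, world axes, zero at the start; "moment": the same for the moment, N m; "gripper_width": finger opening in m; "gripper_force": force on a finger pad.
Only numpy, scipy, OpenCV 4.12 (cv2) and the standard library are available. Lean on these libraries where they do the work, as an engineer would, in place of code of your own. Each camera call takes 0.05 s, during which the arm holds its last target. There are 200 camera calls.

### The job

The cleaned hand stamp has dried rubber face up, knob down in the white drying stand. Take it out, turn it over and put it into the sloping pocket of its docking cradle, rubber face down on the felt and knob outwards, its base fully home and square in the pocket; then let go. Do not force it, and leave the ink pad, the eraser and the brown dropper bottle beside the work where they are.

Things in the scene. Friction and masses are not known exactly. Their poses are not given: they have to be found in the camera images.
- stamp: loose wooden hand stamp with red rubber face, 24 x 48 x 67 mm, about 50 g. Origin: centre of the rubber face. z runs from the rubber face to the knob: base block 24 (x) by 48 (y) mm from z 0 to 15, round neck 14 mm thick from 15 to 34, round knob from 34 to 67 that swells to 22 mm at 55. It starts upside down in the stand: z down, y level and roughly along the world's x
- knob (a point): point on the stamp's axis at the widest part of the knob, 55 mm from the rubber face; axes as the stamp's
- stand: white drying stand fixed to the desk: foot disc 72 mm across, sloping from 4 to 9 mm high, with a round upright tube 33 mm outside, 26 mm inside, rim 64 mm above the desk; the stamp's knob and neck hang in the tube and the back of its base rests on the rim. Origin: centre of its underside
- cradle: grey docking cradle fixed to the desk; foot plate 104 (x) by 112 (y) mm, 8 mm high, overall height about 50 mm. Origin: centre of its underside; -x is its front, which looks roughly to the robot's right (-y of the world)
- dock: black block on the cradle, 56 (x) by 86 (y) by 20 mm, its upper face sloping 22 degrees, looking up and to the cradle's front, with one pocket 27 (x) by 51 (y) mm, 10 mm deep, blue felt on its floor. Origin: centre of the pocket floor; z: outward normal of the slope, 22 degrees from vertical; y: the pocket's long side; x: up the slope; the mouth is at z = 10 mm
- ink_pad: flat blue stamp pad tin, 64 x 94 x 17 mm, loose, to be left alone; origin: centre of its underside
- eraser: blue and white eraser, 21 x 45 x 12 mm, loose, to be left alone; origin: centre of its underside
- drops: brown dropper bottle, 33 mm across, 102 mm high, loose, to be left alone; origin: centre of its underside
There are look-alikes about, which are no part of the job. There is more than one size of the stamp; the job needs the largest.

How it is judged:
By the outcome, as a careful person would: the job done as asked, in the order asked, and still so for the second after the job is handed in, with the robot touching nothing.
It also fails if it takes over 67 s, if anything falls off the work surface, if the arm or the gripper's body presses on something with over 40 N, if the wrist force passes 120 N, or if a joint passes its speed limit or range.

## Working session

There is one attempt and no reset: what is moved stays moved. The work goes in short steps, Python scripts to look and compute and a tool call to move; the robot and the scene stay as the last step left them, time stands still between calls to the robot, and variables do not carry over. Pictures are saved under pics/ and viewed, at most 10 in all, crops included, and the job is handed in when it is done.

Besides the shell and the picture viewer there is one more tool, called after "Request:" by a JSON object that holds its "method" and its "body". send_rows: Moves the arm, as the interface text tells. Shift numbers are shares of 150 mm and turn numbers shares of 90 degrees, none past 1 either way. Its arguments: {"type":"object","properties":{"moves":{"type":"array"},"newtons":{"type":"number"}},"required":["moves"]}

```bash
ls; mkdir -p pics
cat > h.py <<'E'
import numpy as np, cv2
from plant import get_state, optics, order
def cap(n, fn=None):
    d=optics.capture(n)
    if fn: cv2.imwrite('pics/'+fn, cv2.cvtColor(d['img'],cv2.COLOR_RGB2BGR))
    return d
def att(d):
    a=np.array(d['attitude'],float)
    if a.shape==(3,3): return a
    from scipy.spatial.transform import Rotation as R
    return R.from_euler('xyz',a,degrees=True).as_matrix() if a.size==3 else R.from_quat(a).as_matrix()
def proj(d,P):
    P=np.atleast_2d(P); c=(P-np.array(d['origin']))@att(d)
    q=c@np.array(d['intrinsics']).T
    return q[:,:2]/q[:,2:]
def ray(d,uv):
    r=att(d)@np.linalg.inv(np.array(d['intrinsics']))@np.array([uv[0],uv[1],1.]); return np.array(d['origin']),r/np.linalg.norm(r)
def atz(d,uv,z):
    o,r=ray(d,uv); return o+r*(z-o[2])/r[2]
def tri(d1,a,d2,b):
    o1,r1=ray(d1,a);o2,r2=ray(d2,b)
    t=np.linalg.lstsq(np.stack([r1,-r2],1),o2-o1,rcond=None)[0]
    p,q=o1+t[0]*r1,o2+t[1]*r2
    return (p+q)/2,np.linalg.norm(p-q)
E
python3 - <<'E'
from h import *
np.set_printoptions(precision=4,suppress=True)
s=get_state()
print({k:s[k] for k in ('time_s','tcp_pos','eef_rot','gripper_width','contact_force')})
D={}
for c in ('top','side'):
    d=D[c]=cap(c,c+'0.png'); print(c,d['origin'],d['attitude'],d['intrinsics'])
    for n in ('stamp','knob','stand','cradle','dock','ink_pad','eraser','drops'):
        for r in optics.look_for(c,n):
            L=np.array(r['location']); print(n,round(r['p'],2),L,proj(d,L)[0].round())
E
```

```text
pics
{'time_s': 0.0, 'tcp_pos': array([ 0.2075, -0.6418,  0.2256]), 'eef_rot': array([ 179.9077,   -0.0062, -162.0867]), 'gripper_width': 0.08786886098388239, 'contact_force': array([0.3418, 1.4482, 0.4081])}
top [0.4404 0.0256 0.9395] [-175.4288   -1.0746  -89.4436] [[477.6365   0.     245.7297]
 [  0.     477.6365 191.1172]
 [  0.       0.       1.    ]]
stamp 0.94 [0.5899 0.1608 0.0814] [163. 146.]
stamp 0.65 [0.5751 0.0708 0.0144] [214. 160.]
stamp 0.52 [0.5249 0.2474 0.0189] [122. 184.]
knob 0.79 [0.5855 0.1571 0.0782] [165. 148.]
knob 0.59 [0.5224 0.2504 0.0145] [121. 186.]
knob 0.5 [0.5749 0.0663 0.0144] [217. 160.]
stand 0.88 [0.5831 0.153  0.0046] [173. 156.]
stand 0.18 [0.6524 0.0162 0.0647] [243. 115.]
cradle 0.56 [ 0.5343 -0.1261  0.0032] [314. 182.]
dock 0.76 [ 0.535  -0.1322  0.0342] [320. 180.]
ink_pad 0.63 [ 0.456  -0.0013  0.0162] [251. 221.]
ink_pad 0.23 [ 0.5336 -0.1258  0.0049] [314. 183.]
eraser 0.54 [0.5895 0.1564 0.0801] [166. 146.]
eraser 0.51 [ 0.3649 -0.0016  0.0124] [250. 269.]
drops 0.89 [0.6541 0.0131 0.0625] [245. 114.]
drops 0.37 [ 0.5291 -0.1257  0.0051] [314. 185.]
side [0.2801 0.8381 0.4555] [-113.15      0.0897 -163.3229] [[433.0195   0.     251.5734]
 [  0.     433.0195 188.1847]
 [  0.       0.       1.    ]]
stamp 0.6 [0.5845 0.1698 0.0742] [199. 222.]
stamp 0.57 [0.5725 0.0748 0.0093] [223. 230.]
stamp 0.52 [0.5249 0.2547 0.01  ] [213. 281.]
knob 0.68 [0.5229 0.253  0.011 ] [215. 281.]
knob 0.67 [0.5829 0.1664 0.0791] [200. 219.]
knob 0.5 [0.5805 0.0786 0.0097] [219. 230.]
stand 0.94 [0.5792 0.1729 0.0083] [203. 254.]
stand 0.46 [ 0.5299 -0.1098  0.0366] [265. 188.]
cradle 0.79 [ 0.5318 -0.1097  0.0194] [264. 194.]
dock 0.77 [ 0.5312 -0.1095  0.0402] [265. 187.]
ink_pad 0.77 [0.4613 0.0083 0.0145] [281. 221.]
drops 0.76 [0.6521 0.0283 0.0498] [197. 200.]
```

Run:
```python
import cv2
t=cv2.imread('pics/top0.png')[90:290,90:400]; s=cv2.imread('pics/side0.png')[150:320,150:360]
cv2.imwrite('pics/topc.png',cv2.resize(t,None,fx=2.58,fy=2.58,interpolation=cv2.INTER_CUBIC))
cv2.imwrite('pics/sidec.png',cv2.resize(s,None,fx=3.5,fy=3.5,interpolation=cv2.INTER_CUBIC))
```

```text
(no output)
```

View pics/topc.png

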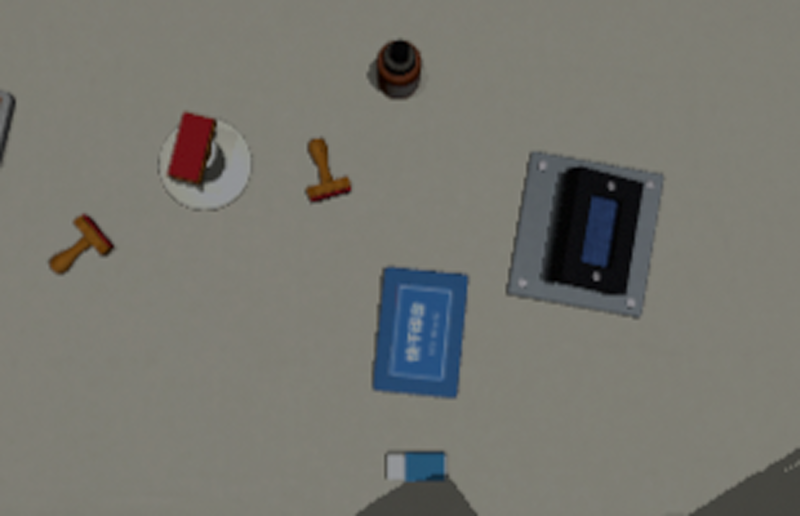

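View pics/sidec.png

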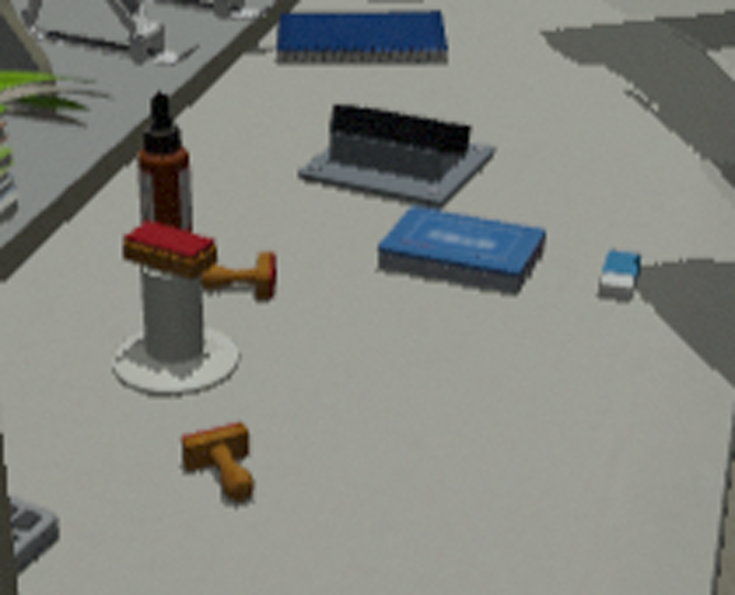

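The stamp to take is in the stand (top crop 193,147; side crop 170,243). The two desk look-alikes are at top crop (80,245) and (327,170); they look smaller and aren't in the stand. I'll measure the sizes to confirm this.

```bash
cat >> h.py <<'E'
def mask(img,kind,box):
    h=cv2.cvtColor(img,cv2.COLOR_RGB2HSV); H,S,V=[h[...,i].astype(int) for i in range(3)]
    m=((H<7)|(H>170))&(S>150)&(V>70) if kind=='red' else ((H>100)&(H<130)&(S>80)&(V>50) if kind=='blue' else ((H>7)&(H<25)&(S>120)))
    o=np.zeros(m.shape,np.uint8); x0,y0,x1,y1=box; o[y0:y1,x0:x1]=m[y0:y1,x0:x1]
    n,l,st,c=cv2.connectedComponentsWithStats(o)
    i=1+np.argmax(st[1:,4]); return (l==i).astype(np.uint8)
def rect(m):
    (c,wh,a)=cv2.minAreaRect(np.argwhere(m)[:,::-1].astype(np.float32)); return cv2.boxPoints((c,(wh[0]+1,wh[1]+1),a)),c
E
python3 - <<'E'
from h import *
np.set_printoptions(precision=4,suppress=True)
t=cap('top'); s=cap('side')
def rep(kind,tb,sb,z,name):
    mt=mask(t['img'],kind,tb); b,c=rect(mt); P=np.array([atz(t,p,z) for p in b])
    print(name,'top area',mt.sum(),'c',c,'at z',z,atz(t,c,z)); print(P[:,:2]); e=P[1]-P[0];f=P[2]-P[1]
    print('  sides',np.linalg.norm(e),np.linalg.norm(f),'ang',np.degrees(np.arctan2(e[1],e[0])),np.degrees(np.arctan2(f[1],f[0])))
    if sb:
        ms=mask(s['img'],kind,sb); M=lambda m:np.argwhere(m)[:,::-1].mean(0)
        q=cv2.approxPolyDP(cv2.convexHull(np.argwhere(ms)[:,::-1].astype(np.int32)),3,True)[:,0]
        print('  side area',ms.sum(),q.tolist(),'tri',tri(t,M(mt),s,M(ms)))
rep('red',(150,125,180,170),(180,205,215,232),.079,'stamp')
rep('blue',(300,150,345,210),None,.035,'felt')
for n,b in (('A',(200,140,230,170)),('B',(105,170,140,200))):
    m=mask(t['img'],'wood',b); bb,c=rect(m); P=np.array([atz(t,p,.012) for p in bb]); print(n,np.linalg.norm(P[1]-P[0]),np.linalg.norm(P[2]-P[1]),P.mean(0))
E
python3 - <<'E'
import cv2
t=cv2.imread('pics/top0.png')
a=cv2.resize(t[120:215,100:235],None,fx=5.9,fy=5.9,interpolation=cv2.INTER_CUBIC); cv2.imwrite('pics/a.png',a)
b=cv2.resize(t[140:220,280:355],None,fx=7.4,fy=7.4,interpolation=cv2.INTER_CUBIC); cv2.imwrite('pics/b.png',cv2.convertScaleAbs(b,alpha=2))
E
```

```text
stamp top area 285 c (163.70590209960938, 146.67648315429688) at z 0.079 [0.5886 0.1598 0.079 ]
[[0.5683 0.1759]
 [0.6142 0.1657]
 [0.609  0.1437]
 [0.5631 0.154 ]]
  sides 0.047077493701861865 0.022563901732282853 ang -12.486097852030916 -103.44455358071711
  side area 137 [[210, 219], [201, 222], [186, 217], [195, 213]] tri (array([0.5898, 0.1604, 0.0787]), np.float64(0.002008040851277196))
felt top area 254 c (321.70269775390625, 179.28378295898438) at z 0.035 [ 0.5372 -0.1355  0.035 ]
[[ 0.5132 -0.1212]
 [ 0.5644 -0.1298]
 [ 0.5612 -0.15  ]
 [ 0.5101 -0.1413]]
  sides 0.051901718488182653 0.020497337169981828 ang -9.539037102791834 -98.8256837828744
A 0.033319997240721315 0.045469735421982 [0.5851 0.0659 0.012 ]
B 0.043001149433306754 0.035636147455918143 [0.5211 0.256  0.012 ]
```

View pics/a.png

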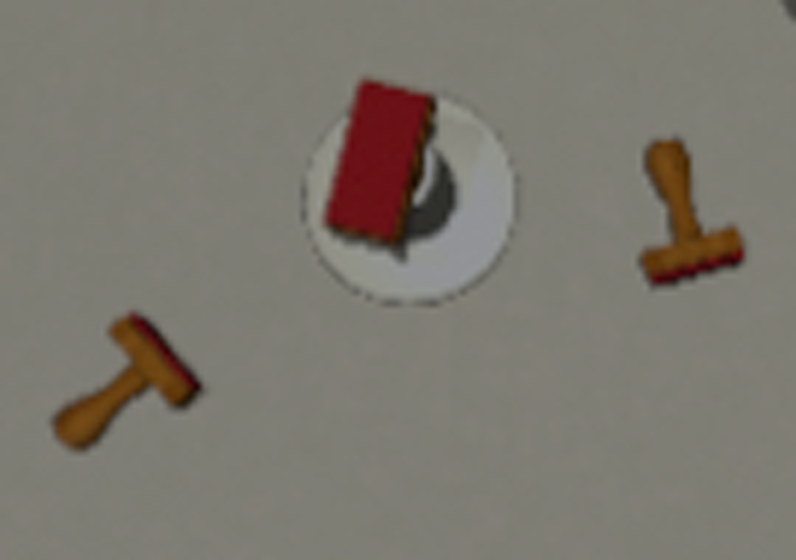

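View pics/b.png

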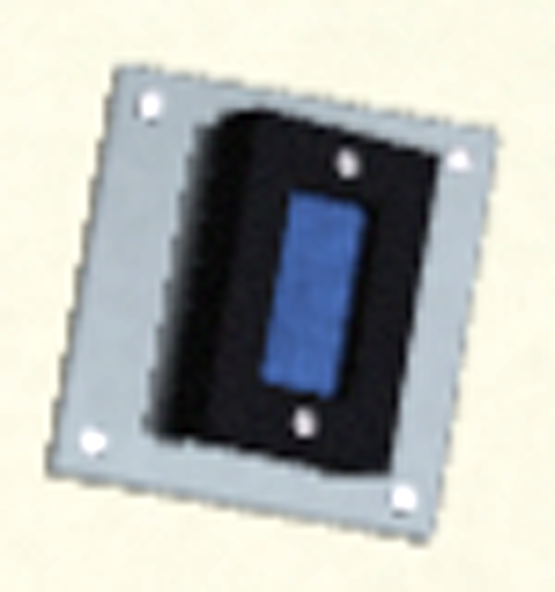

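The enlarged crop shows the stand stamp's red face at crop (380,160), measured 47 x 23 mm at z 79 mm. The two on the desk, at (690,215) and (130,385), have bases of only about 34–36 mm, so the one in the stand is the largest and the right one. The second crop shows the felt at (315,293) and the dock screws at (347,163) and (304,422). Next I'll measure the dock's pose.

```bash
cat >> h.py <<'E'
def seq(start,yaw,targets,step=.145):
    """numbers for calls: targets (pos,yaw deg); tool down"""
    p=np.array(start,float)
    for q,y in targets:
        c,s=np.cos(np.radians(yaw)),np.sin(np.radians(yaw))
        R=np.array([[c,s,0],[s,-c,0],[0,0,-1]]); d=R.T@(np.array(q)-p)
        print('slide',(d/.15).round(4).tolist(),'turn',round(-((y-yaw+180)%360-180)/90,4)); p=np.array(q,float); yaw=y
E
python3 - <<'E'
from h import *
from scipy.optimize import least_squares
np.set_printoptions(precision=4,suppress=True)
t=cap('top'); s=cap('side')
cr=lambda u:np.array(u)/7.4+np.array([280,140])-.43
plate=[atz(t,cr(u),.008) for u in ((115,65),(497,127),(430,540),(50,470))]
P=np.array(plate); print(P); c=P.mean(0); print('plate c',c,[np.linalg.norm(P[i]-P[i-1]) for i in range(4)])
a=[np.degrees(np.arctan2(*(P[i]-P[j])[[1,0]])) for i,j in ((0,3),(1,2))]; b=[np.degrees(np.arctan2(*(P[i]-P[j])[[1,0]])) for i,j in ((0,1),(3,2))]
print('long',a,'up',b)
th=np.radians(np.mean(a)*.5+.5*(np.mean(b)-90)); print('theta',np.degrees(th))
ly=np.array([np.cos(th),np.sin(th),0]); ux=np.array([-np.sin(th),np.cos(th),0])
for z in (.036,.0395,.043):
    M=atz(t,(cr((347,163))+cr((304,422)))/2,z); print('screwmid z',z,M,'rel plate',(M-c)@ux,(M-c)@ly)
# felt corners
fe=[cr(u) for u in ((290,192),(366,205),(338,398),(262,388))]
lo=(fe[1]+fe[2])/2
for fz in (.026,.030,.034):
    n=np.array([0,0,1])*np.cos(np.radians(22))-ux*np.sin(np.radians(22)); x=ux*np.cos(np.radians(22))+np.array([0,0,1])*np.sin(np.radians(22))
    L=atz(t,lo,fz-.0135*np.sin(np.radians(22))); C=L+.0135*x; print('floor c from felt low edge',fz,C,'mouth',C+.01*n,'rel plate',(C-c)@ux,(C-c)@ly)
    m=C+.01*n
    for zz in (0,):
        cor=[m+a*.028*x+b*.043*ly for a,b in((1,-1),(1,1),(-1,1),(-1,-1))]
        print(' dock top corners top-crop',((proj(t,cor)-[280,140]+.43)*7.4).round().tolist(),'side-crop',((proj(s,cor)-[150,150])*3.5).round().tolist())
st=get_state(); print(st['tcp_pos'],st['eef_rot'])
seq(st['tcp_pos'],st['eef_rot'][2],[((.29,-.52,.22),-135),((.38,-.36,.22),-118),((.45,-.22,.22),-103),((.51,-.08,.22),-103),((.555,.06,.22),-103),((.589,.160,.18),-103),((.589,.16,.11),-103),((.589,.16,.060),-103)])
E
```

```text
[[ 0.6008 -0.0879  0.008 ]
 [ 0.5854 -0.1901  0.008 ]
 [ 0.475  -0.1715  0.008 ]
 [ 0.4924 -0.0708  0.008 ]]
plate c [ 0.5384 -0.1301  0.008 ] [np.float64(0.10973441472803457), np.float64(0.10339899473452163), np.float64(0.11199597782473739), np.float64(0.10221912043540517)]
long [np.float64(-8.943769133662098), np.float64(-9.552538722194715)] up [np.float64(81.42895309244757), np.float64(80.16911103088754)]
theta -9.224560933130423
screwmid z 0.036 [ 0.5375 -0.1389  0.036 ] rel plate -0.008885502329544954 0.00046028095410180405
screwmid z 0.0395 [ 0.5371 -0.1383  0.0395] rel plate -0.008316760004514633 -1.307474587277133e-05
screwmid z 0.043 [ 0.5367 -0.1376  0.043 ] rel plate -0.00774801767948431 -0.0004864304458473465
floor c from felt low edge 0.026 [ 0.5388 -0.1363  0.026 ] mouth [ 0.5382 -0.14    0.0353] rel plate -0.006051817999512094 0.0013520731034981723
 dock top corners top-crop [[209.0, 434.0], [263.0, 104.0], [445.0, 150.0], [394.0, 473.0]] side-crop [[444.0, 128.0], [333.0, 107.0], [365.0, 110.0], [471.0, 129.0]]
floor c from felt low edge 0.03 [ 0.5384 -0.1355  0.03  ]
[... 238 characters left out ...]
[472.0, 124.0]]
floor c from felt low edge 0.034 [ 0.5379 -0.1347  0.034 ] mouth [ 0.5373 -0.1384  0.0433] rel plate -0.004688812567891229 0.00028008561828290633
 dock top corners top-crop [[208.0, 435.0], [262.0, 102.0], [446.0, 149.0], [394.0, 475.0]] side-crop [[445.0, 118.0], [334.0, 98.0], [365.0, 101.0], [472.0, 120.0]]
[ 0.2077 -0.6422  0.2266] [ 179.9976   -0.0012 -162.0772]
slide [-0.7729, 0.6064, 0.0437] turn -0.3009
slide [-1.1785, 0.33, 0.0] turn -0.1889
slide [-1.0432, 0.0261, 0.0] turn -0.1667
slide [-0.9994, -0.1798, 0.0] turn 0.0
slide [-0.9769, -0.0824, 0.0] turn 0.0
slide [-0.7006, -0.0709, 0.2667] turn 0.0
slide [0.0, 0.0, 0.4667] turn 0.0
slide [0.0, 0.0, 0.3333] turn 0.0
```

Request:
{"method": "send_rows", "body": {"moves": [{"slide": [-0.16,0.12,0.01],"turn": -0.06,"gripper": 1},{"slide": [-0.31,0.24,0.02],"turn": -0.12,"gripper": 1},{"slide": [-0.46,0.36,0.03],"turn": -0.18,"gripper": 1},{"slide": [-0.62,0.48,0.04],"turn": -0.24,"gripper": 1},{"slide": [-0.77,0.6,0.04],"turn": -0.3,"gripper": 1}]}}

```text
time_s: 1.52
tcp_pos: [0.2904, -0.5198, 0.2202]
eef_rot: [180.0, 0.0, -134.8]
contact_force: [0.9, 0.3, -0.1]
gripper_width: 0.0878
gripper_force: 0.0
```

Request:
{"method": "send_rows", "body": {"moves": [{"slide": [-0.2,0.06,0],"turn": -0.04,"gripper": 1},{"slide": [-0.4,0.12,0],"turn": -0.08,"gripper": 1},{"slide": [-0.6,0.17,0],"turn": -0.12,"gripper": 1},{"slide": [-0.8,0.22,0],"turn": -0.16,"gripper": 1},{"slide": [-1.0,0.28,0],"turn": -0.19,"gripper": 1}]}}

```text
time_s: 1.93
tcp_pos: [0.3671, -0.3842, 0.2208]
eef_rot: [-180.0, -0.0, -117.8]
contact_force: [1.9, -0.0, -0.7]
gripper_width: 0.0876
gripper_force: 0.0
```

Request:
{"method": "send_rows", "body": {"moves": [{"slide": [-0.2,0.01,0],"turn": -0.04,"gripper": 1},{"slide": [-0.4,0.02,0],"turn": -0.08,"gripper": 1},{"slide": [-0.6,0.03,0],"turn": -0.12,"gripper": 1},{"slide": [-0.8,0.04,0],"turn": -0.16,"gripper": 1},{"slide": [-1.0,0.04,0],"turn": -0.165,"gripper": 1}]}}

```text
time_s: 2.35
tcp_pos: [0.4318, -0.2487, 0.2209]
eef_rot: [-180.0, 0.0, -102.9]
contact_force: [-0.1, -0.2, -0.1]
gripper_width: 0.0882
gripper_force: 0.0
```

Request:
{"method": "send_rows", "body": {"moves": [{"slide": [-0.2,-0.03,0],"turn": 0,"gripper": 1},{"slide": [-0.4,-0.06,0],"turn": 0,"gripper": 1},{"slide": [-0.6,-0.1,0],"turn": 0,"gripper": 1},{"slide": [-0.8,-0.14,0],"turn": 0,"gripper": 1},{"slide": [-1.0,-0.17,0],"turn": 0,"gripper": 1}]}}

```text
time_s: 2.77
tcp_pos: [0.491, -0.1083, 0.2209]
eef_rot: [-179.9, 0.0, -103.1]
contact_force: [-0.1, -0.1, 0.0]
gripper_width: 0.0872
gripper_force: 0.0
```

Request:
{"method": "send_rows", "body": {"moves": [{"slide": [-0.2,-0.02,0],"turn": 0,"gripper": 1},{"slide": [-0.4,-0.04,0],"turn": 0,"gripper": 1},{"slide": [-0.6,-0.05,0],"turn": 0,"gripper": 1},{"slide": [-0.8,-0.07,0],"turn": 0,"gripper": 1},{"slide": [-0.95,-0.08,0],"turn": 0,"gripper": 1}]}}

```text
time_s: 3.18
tcp_pos: [0.5351, 0.0284, 0.2208]
eef_rot: [-180.0, 0.0, -103.1]
contact_force: [0.5, -0.6, -0.7]
gripper_width: 0.088
gripper_force: 0.0
```

Request:
{"method": "send_rows", "body": {"moves": [{"slide": [-0.2,-0.03,0],"turn": 0,"gripper": 1},{"slide": [-0.4,-0.06,0],"turn": 0,"gripper": 1},{"slide": [-0.6,-0.1,0.1],"turn": 0,"gripper": 1},{"slide": [-0.8,-0.13,0.2],"turn": 0,"gripper": 1},{"slide": [-0.936,-0.153,0.3],"turn": 0,"gripper": 1}]}}

```text
time_s: 3.6
tcp_pos: [0.5897, 0.1602, 0.1753]
eef_rot: [-179.9, 0.1, -103.1]
contact_force: [1.0, 0.3, 0.8]
gripper_width: 0.0879
gripper_force: 0.0
```

Request:
{"method": "send_rows", "body": {"moves": [{"slide": [0,0,0.2],"turn": 0,"gripper": 1},{"slide": [0,0,0.4],"turn": 0,"gripper": 1},{"slide": [0,0,0.6],"turn": 0,"gripper": 1},{"slide": [0,0,0.7],"turn": 0,"gripper": 1},{"slide": [0,0,0.77],"turn": 0,"gripper": 1}]}}

```text
time_s: 4.02
tcp_pos: [0.5876, 0.1573, 0.0576]
eef_rot: [179.9, -0.1, -103.1]
contact_force: [-0.2, 0.2, 0.6]
gripper_width: 0.0879
gripper_force: 0.0
```

Run:
```python
from h import *
np.set_printoptions(precision=4,suppress=True)
s=get_state(); print(s['time_s'],s['tcp_pos'],s['eef_rot'],s['contact_force'])
t=cap('top'); d=cap('side')
a=cv2.resize(t['img'][110:190,110:220],(550,400),interpolation=cv2.INTER_CUBIC)
b=cv2.resize(d['img'][165:275,140:265],(455,400),interpolation=cv2.INTER_CUBIC)[:, :250*1]
b=cv2.resize(d['img'][165:275,150:250],(245,270),interpolation=cv2.INTER_CUBIC); b=cv2.copyMakeBorder(b,0,130,0,0,cv2.BORDER_CONSTANT)
cv2.imwrite('pics/g1.png',cv2.convertScaleAbs(np.hstack([a,b])[...,::-1],alpha=1.5))
```

```text
4.0167 [0.5876 0.1573 0.0576] [ 179.8631   -0.1254 -103.1308] [-0.192   0.1973  0.5796]
```

View pics/g1.png

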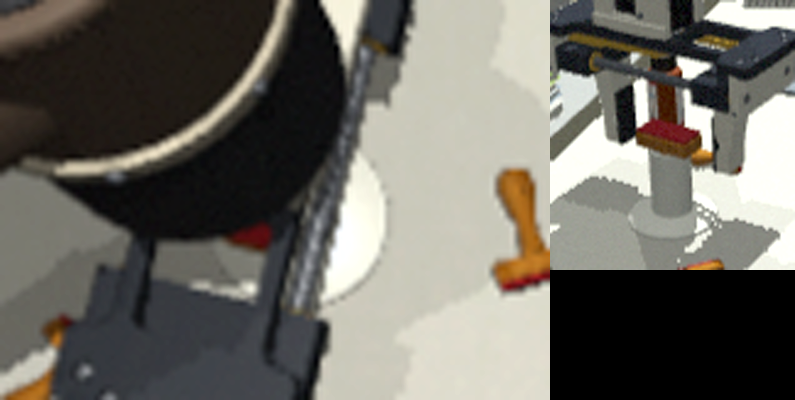

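The fingers straddle the base ends (side crop 620,110 and 735,130, base at 668,138), so I'll close.

Request:
{"method": "send_rows", "body": {"moves": [{"slide": [0,0,0],"turn": 0,"gripper": 0.7},{"slide": [0,0,0],"turn": 0,"gripper": 0.6},{"slide": [0,0,0],"turn": 0,"gripper": 0.5},{"slide": [0,0,0],"turn": 0,"gripper": 0.4},{"slide": [0,0,0],"turn": 0,"gripper": 0.4}], "newtons": 8}}

```text
time_s: 4.53
tcp_pos: [0.5891, 0.158, 0.061]
eef_rot: [-179.9, 0.1, -103.1]
contact_force: [0.1, -0.0, -0.4]
gripper_width: 0.0598
gripper_force: 0.0
```

Request:
{"method": "send_rows", "body": {"moves": [{"slide": [0,0,0],"turn": 0,"gripper": 0.3},{"slide": [0,0,0],"turn": 0,"gripper": 0.3},{"slide": [0,0,0],"turn": 0,"gripper": 0.3},{"slide": [0,0,0],"turn": 0,"gripper": 0.3},{"slide": [0,0,0],"turn": 0,"gripper": 0.3}]}}

```text
time_s: 4.95
tcp_pos: [0.5888, 0.1578, 0.0604]
eef_rot: [-180.0, 0.0, -103.1]
contact_force: [-1.5, 0.7, 4.3]
gripper_width: 0.0482
gripper_force: 8.0
```

Request:
{"method": "send_rows", "body": {"moves": [{"slide": [0,0,-0.1],"turn": 0,"gripper": 0.3},{"slide": [0,0,-0.25],"turn": 0,"gripper": 0.3},{"slide": [0,0,-0.4],"turn": 0,"gripper": 0.3},{"slide": [0,0,-0.55],"turn": 0,"gripper": 0.3},{"slide": [0,0,-0.7],"turn": 0,"gripper": 0.3}]}}

```text
time_s: 5.37
tcp_pos: [0.5884, 0.1576, 0.1656]
eef_rot: [180.0, -0.0, -103.1]
contact_force: [0.1, 0.1, -0.9]
gripper_width: 0.0478
gripper_force: 8.0
```

Request:
{"method": "send_rows", "body": {"moves": [{"slide": [0.1,0.17,0],"turn": 0,"gripper": 0.3},{"slide": [0.2,0.34,0],"turn": 0,"gripper": 0.3},{"slide": [0.3,0.51,0],"turn": 0,"gripper": 0.3},{"slide": [0.4,0.68,0],"turn": 0,"gripper": 0.3},{"slide": [0.457,0.845,0],"turn": 0,"gripper": 0.3}]}}

```text
time_s: 5.78
tcp_pos: [0.4478, 0.1185, 0.1645]
eef_rot: [180.0, -0.0, -103.2]
contact_force: [-0.1, 0.2, 0.2]
gripper_width: 0.0478
gripper_force: 8.0
```

Request:
{"method": "send_rows", "body": {"moves": [{"slide": [0,0,0.15],"turn": 0,"gripper": 0.3},{"slide": [0,0,0.3],"turn": 0,"gripper": 0.3},{"slide": [0,0,0.45],"turn": 0,"gripper": 0.3},{"slide": [0,0,0.58],"turn": 0,"gripper": 0.3},{"slide": [0,0,0.66],"turn": 0,"gripper": 0.3}]}}

```text
time_s: 6.2
tcp_pos: [0.4486, 0.1191, 0.0641]
eef_rot: [179.9, -0.1, -103.2]
contact_force: [-0.3, 0.6, -0.2]
gripper_width: 0.0481
gripper_force: 8.0
```

Run:
```python
from h import *
np.set_printoptions(precision=4,suppress=True)
s=get_state(); print(s['time_s'],s['tcp_pos'],s['eef_rot'],s['contact_force'],s['gripper_width'])
d=cap('side'); print(proj(d,s['tcp_pos']))
u,v=proj(d,s['tcp_pos'])[0].astype(int)
cv2.imwrite('pics/g2.png',cv2.resize(cv2.convertScaleAbs(d['img'][v-70:v+50,u-75:u+75,::-1],alpha=1.5),(600,480),interpolation=cv2.INTER_CUBIC))
```

```text
6.2 [0.4486 0.1191 0.0641] [ 179.9059   -0.0809 -103.1503] [-0.2799  0.5848 -0.2422] 0.0480606568816379
[[275.3098 224.6538]]
```

View pics/g2.png

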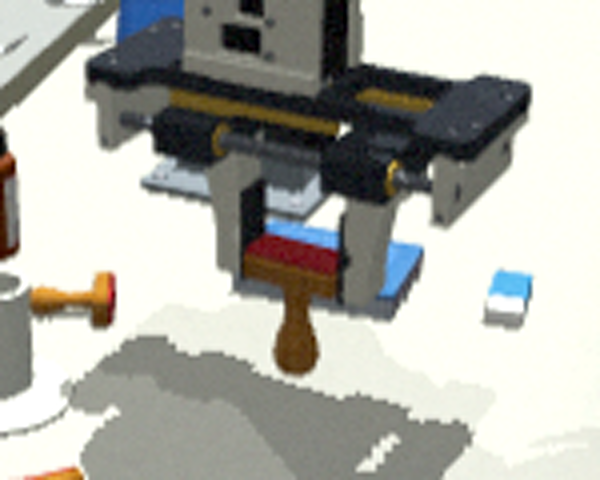

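The stamp hangs knob down between the pads (knob at crop 297,350, base at 295,258). I'll tip it onto its side by lowering the knob to the desk and moving along tool -x.

Request:
{"method": "send_rows", "body": {"moves": [{"slide": [0,0,0.03],"turn": 0,"gripper": 0.3},{"slide": [0,0,0.06],"turn": 0,"gripper": 0.3},{"slide": [0,0,0.085],"turn": 0,"gripper": 0.3},{"slide": [0,0,0.1],"turn": 0,"gripper": 0.3},{"slide": [0,0,0.11],"turn": 0,"gripper": 0.3}], "newtons": 3}}

```text
time_s: 6.67
tcp_pos: [0.4499, 0.1199, 0.0497]
eef_rot: [-180.0, 0.0, -103.1]
contact_force: [0.1, -0.3, -0.7]
gripper_width: 0.048
gripper_force: 3.0
```

Request:
{"method": "send_rows", "body": {"moves": [{"slide": [-0.02,0,0.01],"turn": 0,"gripper": 0.3},{"slide": [-0.04,0,0.015],"turn": 0,"gripper": 0.3},{"slide": [-0.06,0,0.02],"turn": 0,"gripper": 0.3},{"slide": [-0.08,0,0.025],"turn": 0,"gripper": 0.3},{"slide": [-0.1,0,0.03],"turn": 0,"gripper": 0.3}]}}

```text
time_s: 7.08
tcp_pos: [0.4536, 0.1351, 0.0454]
eef_rot: [-180.0, 0.0, -103.1]
contact_force: [-1.3, 0.4, 3.4]
gripper_width: 0.0476
gripper_force: 3.0
```

```bash
cat >> h.py <<'E'
def crop(d,P,fn,w=75,h=60):
    u,v=proj(d,P)[0].astype(int)
    cv2.imwrite('pics/'+fn,cv2.resize(cv2.convertScaleAbs(d['img'][max(v-h,0):v+h,max(u-w,0):u+w,::-1],alpha=1.5),None,fx=4,fy=4,interpolation=cv2.INTER_CUBIC))
def woodpts(d,P,r=28,red=False):
    """axis of the wood/red blob near P in picture d: centroid, direction, extent"""
    u,v=proj(d,P)[0].astype(int)
    h=cv2.cvtColor(d['img'],cv2.COLOR_RGB2HSV).astype(int); H,S,V=h[...,0],h[...,1],h[...,2]
    m=((H<25)|(H>170))&(S>110)&(V>35); 
    o=np.zeros(m.shape,np.uint8); o[v-r:v+r,u-r:u+r]=m[v-r:v+r,u-r:u+r]
    n,l,st,c=cv2.connectedComponentsWithStats(o); return [(int(st[i,4]),c[i].round(1).tolist(),st[i,:4].tolist()) for i in range(1,n) if st[i,4]>15]
E
python3 - <<'E'
from h import *
np.set_printoptions(precision=4,suppress=True)
s=get_state(); print(s['time_s'],s['tcp_pos'],s['contact_force'],s['moment'])
d=cap('side'); c=proj(d,s['tcp_pos'])[0]; print(c,woodpts(d,s['tcp_pos']))
for n in ('knob','stamp'):
    for r in optics.look_for('side',n): print(n,r['p'],np.array(r['location']))
E
```

```text
7.0833 [0.4536 0.1351 0.0454] [-1.3354  0.3632  3.3553] [ 0.0848  0.2237 -0.0504]
[270.5584 236.773 ] [(436, [269.1, 236.6], [256, 223, 24, 34])]
knob 0.85 [0.4531 0.1446 0.0603]
knob 0.56 [0.5261 0.2506 0.0109]
knob 0.54 [0.5798 0.0774 0.0132]
stamp 0.73 [0.5238 0.254  0.0106]
stamp 0.71 [0.5746 0.075  0.0106]
stamp 0.56 [0.4519 0.1394 0.0581]
```

Request:
{"method": "send_rows", "body": {"moves": [{"slide": [-0.03,0,0.015],"turn": 0,"gripper": 0.3},{"slide": [-0.06,0,0.03],"turn": 0,"gripper": 0.3},{"slide": [-0.09,0,0.05],"turn": 0,"gripper": 0.3},{"slide": [-0.12,0,0.07],"turn": 0,"gripper": 0.3},{"slide": [-0.14,0,0.09],"turn": 0,"gripper": 0.3}]}}

```text
time_s: 7.65
tcp_pos: [0.4583, 0.1557, 0.0313]
eef_rot: [-180.0, 0.0, -103.1]
contact_force: [0.3, 1.6, 4.5]
gripper_width: 0.0482
gripper_force: 3.0
```

Run:
```python
from h import *
np.set_printoptions(precision=4,suppress=True)
s=get_state(); print(s['time_s'],s['tcp_pos'],s['contact_force'],s['moment'])
d=cap('side'); c=proj(d,s['tcp_pos'])[0]; print(c,woodpts(d,s['tcp_pos']))
crop(d,s['tcp_pos'],'g3.png')
```

```text
7.65 [0.4583 0.1557 0.0313] [0.3334 1.58   4.5107] [ 0.7069  0.0661 -0.0159]
[265.2846 248.2019] [(21, [287.2, 223.5], [286, 220, 5, 9]), (372, [263.6, 242.2], [250, 231, 25, 26])]
```

View pics/g3.png

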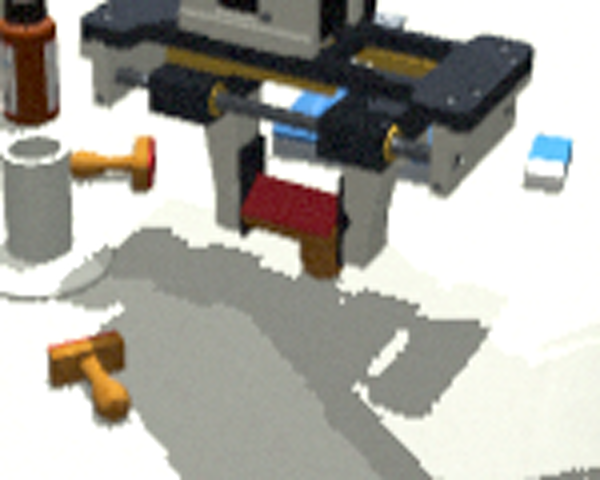

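The red face has turned toward the side camera at crop (290,203), so the stamp is tipping as planned. I'll keep going.

Request:
{"method": "send_rows", "body": {"moves": [{"slide": [-0.02,0,0.03],"turn": 0,"gripper": 0.3},{"slide": [-0.045,0,0.06],"turn": 0,"gripper": 0.3},{"slide": [-0.065,0,0.085],"turn": 0,"gripper": 0.3},{"slide": [-0.085,0,0.11],"turn": 0,"gripper": 0.3},{"slide": [-0.1,0,0.135],"turn": 0,"gripper": 0.3}]}}

```text
time_s: 8.12
tcp_pos: [0.4612, 0.1696, 0.0107]
eef_rot: [180.0, -0.0, -103.1]
contact_force: [0.5, 2.4, 2.0]
gripper_width: 0.0479
gripper_force: 3.0
```

Request:
{"method": "send_rows", "body": {"moves": [{"slide": [-0.01,0,0.01],"turn": 0,"gripper": 0.3},{"slide": [-0.02,0,0.02],"turn": 0,"gripper": 0.3},{"slide": [-0.02,0,0.03],"turn": 0,"gripper": 0.3},{"slide": [-0.03,0,0.035],"turn": 0,"gripper": 0.3},{"slide": [-0.03,0,0.035],"turn": 0,"gripper": 0.3}]}}

```text
time_s: 8.53
tcp_pos: [0.4619, 0.1735, 0.0057]
eef_rot: [180.0, -0.1, -103.1]
contact_force: [-0.5, -0.6, -0.5]
gripper_width: 0.0478
gripper_force: 3.0
```

Run:
```python
from h import *
np.set_printoptions(precision=4,suppress=True)
s=get_state(); print(s['time_s'],s['tcp_pos'],s['contact_force'],s['moment'])
d=cap('side'); c=proj(d,s['tcp_pos'])[0]; print(c,woodpts(d,s['tcp_pos']))
crop(d,s['tcp_pos'],'g4.png')
```

```text
8.5333 [0.4619 0.1735 0.0057] [-0.5083 -0.6476 -0.5121] [-0.0194  0.1084 -0.0199]
[260.8443 264.4744] [(19, [282.2, 241.2], [281, 237, 4, 9]), (344, [258.0, 254.8], [245, 246, 26, 19])]
```

View pics/g4.png

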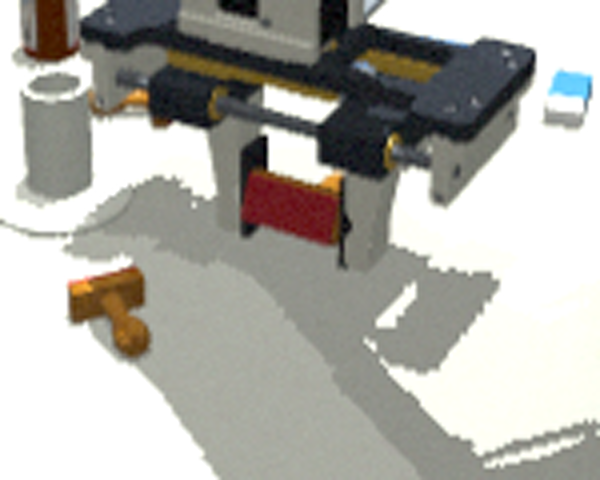

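The rubber face now stands nearly vertical and faces the camera (crop 292,207), so the stamp is on its side. I'll release it and back off upward.

Request:
{"method": "send_rows", "body": {"moves": [{"slide": [0,0,0.013],"turn": 0,"gripper": 0.3},{"slide": [0,0,0.013],"turn": 0,"gripper": 0.45},{"slide": [0,0,0.013],"turn": 0,"gripper": 0.7},{"slide": [0,0,0.013],"turn": 0,"gripper": 0.75},{"slide": [0,0,0.013],"turn": 0,"gripper": 0.75}]}}

```text
time_s: 9.0
tcp_pos: [0.4622, 0.1737, 0.0041]
eef_rot: [180.0, -0.0, -103.1]
contact_force: [-0.1, 0.1, -0.3]
gripper_width: 0.0619
gripper_force: 0.0
```

Request:
{"method": "send_rows", "body": {"moves": [{"slide": [0,0,-0.1],"turn": 0,"gripper": 0.75},{"slide": [0,0,-0.25],"turn": 0,"gripper": 0.75},{"slide": [0,0,-0.45],"turn": 0,"gripper": 0.75},{"slide": [0.2,0,-0.65],"turn": 0,"gripper": 0.75},{"slide": [0.32,0,-0.8],"turn": 0,"gripper": 0.75}]}}

```text
time_s: 9.42
tcp_pos: [0.4511, 0.1264, 0.1259]
eef_rot: [-180.0, 0.0, -103.1]
contact_force: [0.2, 0.4, 0.2]
gripper_width: 0.0659
gripper_force: 0.0
```

Run:
```python
from h import *
np.set_printoptions(precision=4,suppress=True)
s=get_state(); print(s['time_s'],s['tcp_pos'],s['gripper_width'])
C=np.array([.458,.15,.012])
d=cap('side'); print('side',woodpts(d,C))
t=cap('top'); print('top',woodpts(t,C))
for c in ('side','top'):
  for n in ('knob','stamp'):
    for r in optics.look_for(c,n): print(c,n,r['p'],np.array(r['location']))
crop(d,C,'g5.png'); crop(t,C,'g5t.png')
a=cv2.imread('pics/g5.png')[:,100:500]; b=cv2.imread('pics/g5t.png')[:,100:500]
cv2.imwrite('pics/g5b.png',np.hstack([a,b]))
```

```text
9.4167 [0.4511 0.1264 0.1259] 0.0658904908303724
side [(470, [259.7, 261.7], [245, 248, 30, 27])]
top []
side knob 0.69 [0.5225 0.2521 0.0121]
side knob 0.53 [0.5821 0.0753 0.0085]
side stamp 0.89 [0.4576 0.1895 0.0162]
side stamp 0.76 [0.5261 0.2551 0.0105]
side stamp 0.45 [0.5737 0.0745 0.011 ]
top knob 0.61 [0.5733 0.0651 0.0165]
top knob 0.16 [0.5982 0.1606 0.0071]
top stamp 0.61 [0.571  0.0674 0.0172]
```

View pics/g5b.png

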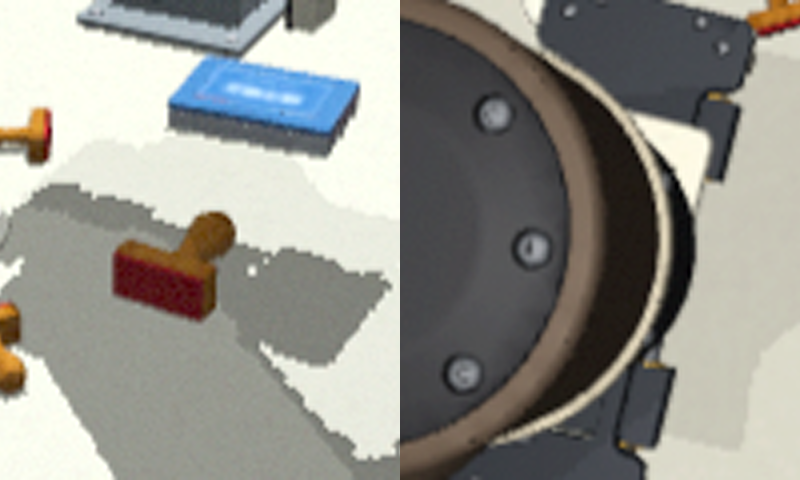

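The stamp lies on its long side, with the red face toward the side camera (left crop 163,283) and the knob at (218,232), pointing away. I'll measure the rest numerically.

```bash
cat >> h.py <<'E'
def redquad(d,box):
    m=mask(d['img'],'red',box); b,c=rect(m); 
    h=cv2.convexHull(np.argwhere(m)[:,::-1].astype(np.int32)); return m.sum(),cv2.approxPolyDP(h,2.5,True)[:,0].tolist()
E
python3 - <<'E'
from h import *
np.set_printoptions(precision=4,suppress=True)
d=cap('side'); C=np.array([.458,.15,.012]); u,v=proj(d,C)[0].astype(int)
n,q=redquad(d,(240,240,285,285)); print(n,q)
q=sorted(q,key=lambda p:p[0])
for p in q: print(p,'z0',atz(d,p,0),'z24',atz(d,p,.024))
kp=np.array([(318)/4+u-75,230/4+v-60]); print('knob px',kp,atz(d,kp,.0115))
# fit: pose (x,y,yaw) lying stamp silhouette
from scipy.optimize import minimize
h=cv2.cvtColor(d['img'],cv2.COLOR_RGB2HSV).astype(int)
m=(((h[...,0]<25)|(h[...,0]>170))&(h[...,1]>110)&(h[...,2]>35)).astype(np.uint8); M=np.zeros_like(m); M[240:285,240:285]=m[240:285,240:285]
def sil(x,y,th,S=4):
    a=np.array([np.cos(th),np.sin(th),0]); k=np.array([np.sin(th),-np.cos(th),0]); z=np.array([0,0,1.])
    o=np.array([x,y,.012]); I=np.zeros((45*S,45*S),np.uint8)
    def fill(P): cv2.fillConvexPoly(I,cv2.convexHull(((proj(d,P)-[239.5,239.5])*S).round().astype(np.int32)),1)
    fill([o+i*.024*a+j*.015*k+l*.012*z for i in(-1,1) for j in(0,1) for l in(-1,1)])
    t=np.linspace(0,2*np.pi,16)
    for z0,z1,r0,r1 in((.015,.034,.007,.007),(.034,.045,.007,.010),(.045,.055,.010,.011),(.055,.061,.011,.010),(.061,.067,.01,.006)):
        fill([o+zz*k+r*(np.cos(w)*a+np.sin(w)*z) for zz,r in((z0,r0),(z1,r1)) for w in t])
    return cv2.resize(I.astype(np.float32),(45,45),interpolation=cv2.INTER_AREA)
G=M[240:285,240:285].astype(np.float32)
f=lambda p:np.abs(sil(p[0],p[1],np.radians(p[2]))-G).sum()
best=min(((f((x,y,a)),x,y,a) for x in np.arange(.448,.472,.003) for y in np.arange(.17,.19,.003) for a in np.arange(-25,0,3)))
r=minimize(f,best[1:],method='Nelder-Mead',options=dict(initial_simplex=[np.array(best[1:])+e for e in ([0,0,0],[.003,0,0],[0,.003,0],[0,0,4])]))
print(G.sum(),best,r.x,r.fun); th=np.radians(r.x[2]); k=np.array([r.x[0],r.x[1],.0115])+.055*np.array([np.sin(th),-np.cos(th),0]); print('knob',k)
s=get_state(); seq(s['tcp_pos'],s['eef_rot'][2],[((k[0],k[1],.06),r.x[2]-90),((k[0],k[1],.003),r.x[2]-90)])
E
```

```text
4 [[248, 259], [245, 258]]
[245, 258] z0 [0.4998 0.1519 0.    ] z24 [0.4882 0.1881 0.024 ]
[248, 259] z0 [0.4931 0.1537 0.    ] z24 [0.4819 0.1898 0.024 ]
knob px [270.5 252.5] [0.4528 0.1365 0.0115]
470.0 (np.float32(101.5625), np.float64(0.46900000000000003), np.float64(0.18800000000000003), np.int64(-16)) [  0.4695   0.1916 -14.9056] 85.0625
knob [0.4553 0.1384 0.0115]
slide [-0.08, -0.0107, 0.4216] turn 0.0198
slide [0.0, 0.0, 0.38] turn -0.0
```

Request:
{"method": "send_rows", "body": {"moves": [{"slide": [0.2,-0.1,-0.1],"turn": 0,"gripper": 0.75},{"slide": [0.4,-0.2,-0.2],"turn": 0,"gripper": 0.75},{"slide": [0.6,-0.3,-0.2],"turn": 0,"gripper": 0.75},{"slide": [0.8,-0.4,-0.2],"turn": 0,"gripper": 0.75},{"slide": [1,-0.4,-0.2],"turn": 0,"gripper": 0.75}]}}

```text
time_s: 10.18
tcp_pos: [0.4775, -0.0337, 0.1532]
eef_rot: [180.0, -0.1, -103.1]
contact_force: [1.0, -1.1, -0.7]
gripper_width: 0.0659
gripper_force: 0.0
```

Run:
```python
from h import *
np.set_printoptions(precision=4,suppress=True)
s=get_state(); print(s['time_s'],s['tcp_pos'])
C=np.array([.458,.165,.012]); B=np.array([.465,.185,.012])
t=cap('top'); d=cap('side')
print('top',woodpts(t,C,30),proj(t,[C,B]))
h=cv2.cvtColor(t['img'],cv2.COLOR_RGB2HSV).astype(int); u,v=proj(t,C)[0].astype(int)
m=(((h[...,0]<25)|(h[...,0]>170))&(h[...,1]>110)&(h[...,2]>35))
for r in range(v-22,v+22): print(r,''.join('#' if m[r,c] else '.' for c in range(u-32,u+32)))
print(u-32)
for c in ('side','top'):
  for n in ('knob','stamp'):
    for r in optics.look_for(c,n): print(c,n,r['p'],np.array(r['location']))
```

```text
10.1833 [ 0.4775 -0.0337  0.1532]
top [] [[164.7217 219.4542]
 [154.433  215.7239]]
197 ................................................................
198 ................................................................
199 ................................................................
200 ................................................................
201 ................................................................
202 ................................................................
203 ................................................................
204 ................................................................
205 ................................................................
206 ................................................................
207 ................................................................
208 ................................................................
209 ................................................................
210 ................................................................
211 ..............................................
[... 1702 characters left out ...]
.........................................
237 ................................................................
238 ................................................................
239 ................................................................
240 ................................................................
132
side knob 0.75 [0.5809 0.0761 0.0114]
side knob 0.61 [0.4541 0.1926 0.0222]
side knob 0.61 [0.524  0.2506 0.0115]
side stamp 0.73 [0.4623 0.1893 0.0185]
side stamp 0.72 [0.5259 0.2553 0.0109]
top knob 0.49 [0.523  0.2487 0.015 ]
top knob 0.44 [0.5942 0.0674 0.0135]
top knob 0.28 [0.653  0.0145 0.0649]
top stamp 0.68 [0.5937 0.074  0.0155]
top stamp 0.46 [0.5279 0.2491 0.0171]
```

Request:
{"method": "send_rows", "body": {"moves": [{"slide": [0.2,-0.05,0],"turn": 0,"gripper": 0.75},{"slide": [0.4,-0.1,0],"turn": 0,"gripper": 0.75},{"slide": [0.6,-0.15,0],"turn": 0,"gripper": 0.75},{"slide": [0.8,-0.2,0],"turn": 0,"gripper": 0.75},{"slide": [1,-0.2,0],"turn": 0,"gripper": 0.75}]}}

```text
time_s: 10.9
tcp_pos: [0.4723, -0.1858, 0.1539]
eef_rot: [-180.0, -0.0, -103.0]
contact_force: [1.1, 0.9, -0.7]
gripper_width: 0.0657
gripper_force: 0.0
```

Run:
```python
from h import *
np.set_printoptions(precision=4,suppress=True)
s=get_state(); print(s['time_s'],s['tcp_pos'])
C=np.array([.458,.165,.012]); B=np.array([.465,.185,.012])
t=cap('top'); d=cap('side')
h=cv2.cvtColor(t['img'],cv2.COLOR_RGB2HSV).astype(int); u,v=proj(t,C)[0].astype(int)
m=(((h[...,0]<25)|(h[...,0]>170))&(h[...,1]>110)&(h[...,2]>35))
for r in range(v-20,v+20): print(r,''.join('#' if m[r,c] else '.' for c in range(u-32,u+32)))
print(u-32)
for c in ('top',):
  for n in ('knob','stamp'):
    for r in optics.look_for(c,n): print(c,n,r['p'],np.array(r['location']))
np.savez('s1.npz',t=t['img'],d=d['img'])
```

```text
10.9 [ 0.4723 -0.1858  0.1539]
199 ................................................................
200 ................................................................
201 ................................................................
202 ................................................................
203 ................................................................
204 ....................#######.....................................
205 ....................#########...................................
206 ....................#########...................................
207 ....................#########...................................
208 ...................#########....................................
209 ...................#########....................................
210 ...................#########....................................
211 ...................#########....................................
212 ..................#########.....................................
213 ..................##########....................................
214 ..................############
[... 1144 characters left out ...]
...............................................................
232 ................................................................
233 ................................................................
234 ................................................................
235 ................................................................
236 ................................................................
237 ................................................................
238 ................................................................
132
top knob 0.86 [0.4588 0.1765 0.0201]
top knob 0.75 [0.5217 0.2521 0.0173]
top stamp 0.83 [0.4617 0.1831 0.0239]
top stamp 0.46 [0.5243 0.2482 0.0159]
```

```bash
cat > fit.py <<'E'
from h import *
from scipy.optimize import minimize
def sil(d,x,y,th,box,S=4):
    a=np.array([np.cos(th),np.sin(th),0]); k=np.array([np.sin(th),-np.cos(th),0]); z=np.array([0,0,1.])
    o=np.array([x,y,.012]); x0,y0,x1,y1=box; I=np.zeros(((y1-y0)*S,(x1-x0)*S),np.uint8)
    def fill(P): cv2.fillConvexPoly(I,cv2.convexHull(((proj(d,P)-[x0-.5,y0-.5])*S).round().astype(np.int32)),1)
    fill([o+i*.024*a+j*.015*k+l*.012*z for i in(-1,1) for j in(0,1) for l in(-1,1)])
    t=np.linspace(0,2*np.pi,16)
    for z0,z1,r0,r1 in((.015,.034,.007,.007),(.034,.045,.007,.010),(.045,.055,.010,.011),(.055,.061,.011,.010),(.061,.067,.01,.006)):
        fill([o+zz*k+r*(np.cos(w)*a+np.sin(w)*z) for zz,r in((z0,r0),(z1,r1)) for w in t])
    return cv2.resize(I.astype(np.float32),(x1-x0,y1-y0),interpolation=cv2.INTER_AREA)
def fit(d,box,x0):
    h=cv2.cvtColor(d['img'],cv2.COLOR_RGB2HSV).astype(int); m=(((h[...,0]<25)|(h[...,0]>170))&(h[...,1]>110)&(h[...,2]>35))
    G=m[box[1]:box[3],box[0]:box[2]].astype(np.float32)
    f=lambda p:np.abs(sil(d,p[0],p[1],np.radians(p[2]),box)-G).sum()
    best=min(((f((x,y,a)),x,y,a) for x in x0[0]+np.arange(-.015,.016,.003) for y in x0[1]+np.arange(-.015,.016,.003) for a in x0[2]+np.arange(-12,13,4)))
    r=minimize(f,best[1:],method='Nelder-Mead',options=dict(initial_simplex=[np.array(best[1:])+e for e in ([0,0,0],[.003,0,0],[0,.003,0],[0,0,4])]))
    th=np.radians(r.x[2]); return G.sum(),r.fun,r.x,r.x[:2]+.055*np.array([np.sin(th),-np.cos(th)])
E
python3 - <<'E'
from fit import *
np.set_printoptions(precision=4,suppress=True)
t=cap('top'); d=cap('side'); 
print(fit(t,(140,195,185,235),(.463,.185,-14))); print(fit(d,(235,235,285,290),(.463,.185,-14)))
print(atz(t,(171,219.7),.0115))
s=get_state(); print(s['tcp_pos'],s['eef_rot'])
E
```

```text
(np.float32(340.0), np.float64(152.3125), array([  0.467 ,   0.1941, -11.7192]), array([0.4558, 0.1403]))
(np.float32(478.0), np.float64(75.375), array([  0.4689,   0.191 , -13.9296]), array([0.4557, 0.1376]))
[0.4577 0.153  0.0115]
[ 0.4713 -0.1845  0.154 ] [ 179.9899   -0.0016 -103.0492]
```

Run:
```python
from h import *
t=np.load('s1.npz')['t']; h=cv2.cvtColor(t,cv2.COLOR_RGB2HSV)
for r in range(212,232,2): print(r,' '.join('%d/%d/%d'%tuple(h[r,c]) for c in range(164,188,2)))
d=np.load('s1.npz')['d']; h=cv2.cvtColor(d,cv2.COLOR_RGB2HSV).astype(int)
m=(((h[...,0]<25)|(h[...,0]>170))&(h[...,1]>110)&(h[...,2]>35)); red=((h[...,0]<5)|(h[...,0]>172))&m
for r in range(243,282): print(r,''.join('R' if red[r,c] else '#' if m[r,c] else '.' for c in range(235,285)))
```

```text
212 26/20/175 25/19/175 28/19/174 28/22/175 28/17/175 30/18/102 15/82/56 14/83/77 15/82/56 13/73/80 13/75/85 13/76/84
214 21/24/150 22/22/173 28/19/176 25/19/176 25/19/176 26/17/120 12/77/56 14/81/76 14/80/54 14/81/79 14/79/84 14/77/83
216 16/199/131 16/184/108 15/110/97 15/125/90 16/136/94 16/131/66 14/79/55 13/77/76 13/77/60 13/77/76 15/81/82 14/78/82
218 16/211/151 16/207/149 16/202/145 16/199/142 17/199/141 16/189/119 14/80/54 14/78/75 14/79/61 14/83/74 14/82/81 14/82/81
220 16/208/131 16/206/131 16/209/140 16/211/144 16/206/145 17/201/155 15/73/49 14/80/73 13/78/62 14/79/71 14/83/80 13/77/80
222 22/25/156 20/44/138 15/141/121 16/206/129 16/213/133 16/208/145 13/81/44 14/79/71 14/81/63 14/79/68 14/81/79 13/75/78
224 28/17/175 23/19/176 26/20/175 18/45/147 15/176/110 16/209/121 14/99/44 14/81/69 15/77/60 15/77/66 14/78/78 14/79/77
226 28/19/176 23/19/175 25/19/176 26/20/177 23/27/163 17/62/116 13/70/51 13/80/67 14/81/66 13/78/62 14/77/76 14/77/76
228 28/20/177 26/20/175 24/20/177 24/21/178 24/21/178 28/17/176 17/28/64 14/78/65 14/81/69 13/79/58 14/75/75 14/81/76
230 28/20/177 25/1
[... 1544 characters left out ...]
....RRRRRRRRRRRRRRRRR####...............
270 .................RR#RRR#RRRRRRRR###...............
271 ....................RRRRRRRRRRR####...............
272 .......................RRRRRRRR###................
273 ..........................RRRRR##.................
274 ..............................R#..................
275 ..................................................
276 ..................................................
277 ..................................................
278 ..................................................
279 ..................................................
280 ..................................................
281 ..................................................
```

Run:
```python
from fit import *
np.set_printoptions(precision=4,suppress=True)
t=cap('top'); d=cap('side'); 
a=fit(t,(135,195,174,235),(.466,.187,-13)); print(a); print(fit(d,(235,235,285,290),(.466,.187,-13)))
s=get_state(); k=a[3]; y=a[2][2]-90; print(s['tcp_pos'],s['eef_rot'])
```

```text
(np.float32(323.0), np.float64(58.25), array([  0.4675,   0.1936, -12.6818]), array([0.4555, 0.14  ]))
(np.float32(479.0), np.float64(76.25), array([  0.4681,   0.1905, -11.9817]), array([0.4567, 0.1367]))
[ 0.4713 -0.1844  0.1541] [-179.995     0.0029 -103.0201]
```

Request:
{"method": "send_rows", "body": {"moves": [{"slide": [-0.14,0.04,0],"turn": 0,"gripper": 0.75},{"slide": [-0.3,0.08,0],"turn": 0,"gripper": 0.75},{"slide": [-0.5,0.12,0],"turn": 0,"gripper": 0.75},{"slide": [-0.7,0.16,0],"turn": 0,"gripper": 0.65},{"slide": [-0.9,0.2,0],"turn": 0,"gripper": 0.6}]}}

```text
time_s: 11.72
tcp_pos: [0.4723, -0.0451, 0.1543]
eef_rot: [-180.0, 0.0, -103.1]
contact_force: [1.5, 0.4, 0.0]
gripper_width: 0.0573
gripper_force: 0.0
```

Request:
{"method": "send_rows", "body": {"moves": [{"slide": [-0.2,0.06,0],"turn": 0,"gripper": 0.6},{"slide": [-0.4,0.12,0],"turn": 0,"gripper": 0.6},{"slide": [-0.6,0.2,0],"turn": 0,"gripper": 0.6},{"slide": [-0.8,0.27,0],"turn": 0,"gripper": 0.6},{"slide": [-0.95,0.32,0],"turn": 0,"gripper": 0.6}]}}

```text
time_s: 12.13
tcp_pos: [0.4574, 0.1055, 0.1545]
eef_rot: [-180.0, 0.0, -103.0]
contact_force: [-0.3, 0.5, -0.4]
gripper_width: 0.0525
gripper_force: 0.0
```

Request:
{"method": "send_rows", "body": {"moves": [{"slide": [-0.1,0.03,0.1],"turn": 0,"gripper": 0.6},{"slide": [-0.2,0.06,0.3],"turn": 0,"gripper": 0.6},{"slide": [-0.224,0.064,0.45],"turn": 0,"gripper": 0.6},{"slide": [-0.224,0.064,0.6],"turn": 0,"gripper": 0.6},{"slide": [-0.224,0.064,0.65],"turn": 0,"gripper": 0.6}]}}

```text
time_s: 12.55
tcp_pos: [0.4544, 0.1377, 0.054]
eef_rot: [179.8, -0.2, -103.0]
contact_force: [-1.4, -0.8, -0.7]
gripper_width: 0.0527
gripper_force: 0.0
```

Run:
```python
from fit import *
np.set_printoptions(precision=4,suppress=True)
d=cap('side'); print(fit(d,(235,235,285,290),(.466,.187,-13)))
s=get_state(); print(s['time_s'],s['tcp_pos'],s['eef_rot'],s['gripper_width'])
seq(s['tcp_pos'],s['eef_rot'][2],[((.456,.1385,.003),-102.5)])
```

```text
(np.float32(469.0), np.float64(87.9375), array([  0.4678,   0.1917, -12.0612]), array([0.4563, 0.1379]))
12.6 [0.4544 0.1372 0.054 ] [ 179.8217   -0.2007 -103.0436] 0.052436826642060515
slide [-0.0108, -0.0085, 0.34] turn -0.006
```

Now I'll descend over the knob and close lightly.

Request:
{"method": "send_rows", "body": {"moves": [{"slide": [-0.005,-0.005,0.1],"turn": -0.006,"gripper": 0.6},{"slide": [-0.005,-0.005,0.2],"turn": -0.006,"gripper": 0.6},{"slide": [-0.005,-0.005,0.28],"turn": -0.006,"gripper": 0.6},{"slide": [-0.005,-0.005,0.32],"turn": -0.006,"gripper": 0.6},{"slide": [-0.005,-0.005,0.34],"turn": -0.006,"gripper": 0.6}]}}

```text
time_s: 13.02
tcp_pos: [0.4573, 0.1381, 0.0058]
eef_rot: [-180.0, -0.0, -102.6]
contact_force: [0.4, -0.5, -0.4]
gripper_width: 0.0526
gripper_force: 0.0
```

Request:
{"method": "send_rows", "body": {"moves": [{"slide": [0,0,0],"turn": 0,"gripper": 0.4},{"slide": [0,0,0],"turn": 0,"gripper": 0.3},{"slide": [0,0,0],"turn": 0,"gripper": 0.2},{"slide": [0,0,0],"turn": 0,"gripper": 0.1},{"slide": [0,0,0],"turn": 0,"gripper": 0.1}], "newtons": 3}}

```text
time_s: 13.43
tcp_pos: [0.4574, 0.1381, 0.0062]
eef_rot: [-180.0, 0.0, -102.6]
contact_force: [-0.1, -0.2, -0.3]
gripper_width: 0.0245
gripper_force: 0.1
```

Request:
{"method": "send_rows", "body": {"moves": [{"slide": [0,0,0],"turn": 0,"gripper": 0.1},{"slide": [0,0,0],"turn": 0,"gripper": 0.1},{"slide": [0,0,0],"turn": 0,"gripper": 0.1},{"slide": [0,0,0],"turn": 0,"gripper": 0.1},{"slide": [0,0,0],"turn": 0,"gripper": 0.1}]}}

```text
time_s: 13.85
tcp_pos: [0.4574, 0.138, 0.0057]
eef_rot: [-180.0, 0.0, -102.6]
contact_force: [0.3, 0.1, 2.3]
gripper_width: 0.0211
gripper_force: 3.0
```

Request:
{"method": "send_rows", "body": {"moves": [{"slide": [-0.01,0,-0.03],"turn": 0,"gripper": 0.1},{"slide": [-0.02,0,-0.06],"turn": 0,"gripper": 0.1},{"slide": [-0.035,0,-0.095],"turn": 0,"gripper": 0.1},{"slide": [-0.065,0,-0.14],"turn": 0,"gripper": 0.1},{"slide": [-0.105,0,-0.18],"turn": 0,"gripper": 0.1}]}}

```text
time_s: 14.27
tcp_pos: [0.4607, 0.1536, 0.0335]
eef_rot: [-180.0, 0.0, -102.6]
contact_force: [-0.4, -0.6, -0.1]
gripper_width: 0.0213
gripper_force: 3.0
```

Run:
```python
from h import *
np.set_printoptions(precision=4,suppress=True)
s=get_state(); print(s['time_s'],s['tcp_pos'],s['contact_force'],s['gripper_width'])
d=cap('side'); h=cv2.cvtColor(d['img'],cv2.COLOR_RGB2HSV).astype(int)
m=(((h[...,0]<25)|(h[...,0]>170))&(h[...,1]>110)&(h[...,2]>35)); red=((h[...,0]<5)|(h[...,0]>172))&m
for r in range(228,282): print(r,''.join('R' if red[r,c] else '#' if m[r,c] else '.' for c in range(235,290)))
```

```text
14.2667 [0.4607 0.1536 0.0335] [-0.3544 -0.6223 -0.1309] 0.02126066888299866
228 .......................................................
229 .......................................................
230 .......................................................
231 .......................................................
232 .......................................................
233 .......................................................
234 .......................................................
235 .......................................................
236 .......................................................
237 .......................................................
238 .......................................................
239 .........................######........................
240 ........................########.......................
241 ........................########.......................
242 .......................#########.......................
243 .......................#########.......................
244 .......................#########.......................
245
[... 1516 characters left out ...]
RRRRRRRRRRRRR#####......................
271 ................RRRRRRRRRRRRR###.......................
272 ...................RRRRRRRRRRR##.......................
273 .......................RRRRRRR##.......................
274 ..........................RRRR#........................
275 .......................................................
276 .......................................................
277 .......................................................
278 .......................................................
279 .......................................................
280 .......................................................
281 .......................................................
```

The side mask shows the base still on the desk while the knob rises, so the stamp is pivoting freely in the light grip. I'll carry on to a 22° lean, knob toward -y.

Request:
{"method": "send_rows", "body": {"moves": [{"slide": [-0.03,0,-0.03],"turn": 0,"gripper": 0.1},{"slide": [-0.06,0,-0.053],"turn": 0,"gripper": 0.1},{"slide": [-0.085,0,-0.07],"turn": 0,"gripper": 0.1},{"slide": [-0.115,0,-0.083],"turn": 0,"gripper": 0.1},{"slide": [-0.146,0,-0.095],"turn": 0,"gripper": 0.1}]}}

```text
time_s: 14.73
tcp_pos: [0.4653, 0.1748, 0.0471]
eef_rot: [180.0, -0.0, -102.6]
contact_force: [-1.9, -1.3, 3.6]
gripper_width: 0.021
gripper_force: 3.0
```

Request:
{"method": "send_rows", "body": {"moves": [{"slide": [-0.012,0,-0.003],"turn": 0,"gripper": 0.1},{"slide": [-0.025,0,-0.006],"turn": 0,"gripper": 0.1},{"slide": [-0.038,0,-0.01],"turn": 0,"gripper": 0.1},{"slide": [-0.05,0,-0.013],"turn": 0,"gripper": 0.1},{"slide": [-0.05,0,-0.013],"turn": 0,"gripper": 0.1}]}}

```text
time_s: 15.15
tcp_pos: [0.4671, 0.1823, 0.0488]
eef_rot: [-180.0, 0.0, -102.6]
contact_force: [-1.5, -0.1, 5.4]
gripper_width: 0.021
gripper_force: 3.0
```

```bash
cat >> h.py <<'E'
def show(d,c0,c1,r0,r1):
    h=cv2.cvtColor(d['img'],cv2.COLOR_RGB2HSV).astype(int)
    m=(((h[...,0]<25)|(h[...,0]>170))&(h[...,1]>110)&(h[...,2]>35)); red=((h[...,0]<5)|(h[...,0]>172))&m
    for r in range(r0,r1): print(r,''.join('R' if red[r,c] else '#' if m[r,c] else '.' for c in range(c0,c1)))
E
python3 - <<'E'
from h import *
np.set_printoptions(precision=4,suppress=True)
s=get_state(); print(s['time_s'],s['tcp_pos'],s['contact_force'],s['gripper_width'])
d=cap('side'); show(d,235,285,225,282)
p=s['tcp_pos']
for a in (0,10,22,35):
    th=np.radians(-12.6); k=np.array([np.sin(th),-np.cos(th),0]); e=np.array([np.cos(th),np.sin(th),0])
    ax=k*np.sin(np.radians(a))+np.array([0,0,np.cos(np.radians(a))]); xx=np.cross(e,ax); K=p+[0,0,.0058]
    print(a,[proj(d,K-.055*ax+i*.024*e+j*.012*xx+l*.015*ax)[0].round(1).tolist() for i in(1,-1) for j in(1,-1) for l in (0,1)])
E
```

```text
15.15 [0.4671 0.1823 0.0488] [-1.5375 -0.0992  5.353 ] 0.02102044821346849
225 ..................................................
226 ..................................................
227 ..................................................
228 ..................................................
229 ..................................................
230 ..................................................
231 ..................................................
232 ..................................................
233 ..................................................
234 ..................................................
235 ..................................................
236 ..................................................
237 ..................................................
238 .................##.###...........................
239 .................#######..........................
240 ................########..........................
241 ................#########.........................
242 ...............#########..........................
243 ...............#########.......
[... 1936 characters left out ...]
........
279 ..................................................
280 ..................................................
281 ..................................................
0 [[248.8, 262.8], [248.8, 256.0], [242.5, 269.0], [242.4, 262.1], [271.3, 269.7], [271.4, 262.8], [265.3, 276.2], [265.4, 269.2]]
10 [[246.3, 265.8], [246.9, 258.5], [239.9, 270.1], [240.5, 262.6], [268.9, 272.9], [269.6, 265.4], [262.9, 277.5], [263.6, 269.8]]
22 [[243.2, 268.5], [244.6, 260.7], [236.9, 270.4], [238.4, 262.4], [265.9, 275.8], [267.4, 267.8], [260.2, 277.9], [261.7, 269.6]]
35 [[239.8, 270.2], [242.1, 262.2], [234.1, 269.1], [236.5, 261.0], [262.8, 277.5], [265.1, 269.4], [257.6, 276.7], [260.0, 268.3]]
```

Request:
{"method": "send_rows", "body": {"moves": [{"slide": [0,0,0],"turn": 0,"gripper": 0.1},{"slide": [0,0,0],"turn": 0,"gripper": 0.1},{"slide": [0,0,0],"turn": 0,"gripper": 0.1},{"slide": [0,0,0],"turn": 0,"gripper": 0.1},{"slide": [0,0,0],"turn": 0,"gripper": 0.1}], "newtons": 15}}

```text
time_s: 15.62
tcp_pos: [0.4669, 0.1819, 0.0488]
eef_rot: [180.0, -0.0, -102.6]
contact_force: [-0.2, -1.5, 4.3]
gripper_width: 0.0202
gripper_force: 15.0
```

Request:
{"method": "send_rows", "body": {"moves": [{"slide": [0,0,-0.05],"turn": 0,"gripper": 0.1},{"slide": [0,0,-0.12],"turn": 0,"gripper": 0.1},{"slide": [0,0,-0.2],"turn": 0,"gripper": 0.1},{"slide": [0,0,-0.3],"turn": 0,"gripper": 0.1},{"slide": [0,0,-0.4],"turn": 0,"gripper": 0.1}]}}

```text
time_s: 16.03
tcp_pos: [0.467, 0.1821, 0.1095]
eef_rot: [180.0, 0.0, -102.6]
contact_force: [-0.1, -0.2, -0.3]
gripper_width: 0.0203
gripper_force: 15.0
```

```bash
cat > fit2.py <<'E'
from h import *
from scipy.optimize import minimize
def axes(yawy,tilt):
    th=np.radians(yawy); e=np.array([np.cos(th),np.sin(th),0]); k=np.array([np.sin(th),-np.cos(th),0])
    ax=k*np.sin(np.radians(tilt))+np.array([0,0,np.cos(np.radians(tilt))]); return np.cross(e,ax),e,ax
def sil2(d,K,yawy,tilt,box,S=4):
    x,e,ax=axes(yawy,tilt); o=K-.055*ax; x0,y0,x1,y1=box; I=np.zeros(((y1-y0)*S,(x1-x0)*S),np.uint8)
    def fill(P): cv2.fillConvexPoly(I,cv2.convexHull(((proj(d,P)-[x0-.5,y0-.5])*S).round().astype(np.int32)),1)
    fill([o+i*.024*e+j*.012*x+l*ax for i in(-1,1) for j in(-1,1) for l in(0,.015)])
    t=np.linspace(0,2*np.pi,16)
    for z0,z1,r0,r1 in((.015,.034,.007,.007),(.034,.045,.007,.010)):
        fill([o+zz*ax+r*(np.cos(w)*e+np.sin(w)*x) for zz,r in((z0,r0),(z1,r1)) for w in t])
    return cv2.resize(I.astype(np.float32),(x1-x0,y1-y0),interpolation=cv2.INTER_AREA)
def fit2(d,K,yawy):
    u,v=proj(d,K)[0]; u,v=int(u),int(v); box=(u-28,v+8,u+24,v+50)
    h=cv2.cvtColor(d['img'],cv2.COLOR_RGB2HSV).astype(int); m=(((h[...,0]<25)|(h[...,0]>170))&(h[...,1]>110)&(h[...,2]>35))
    G=m[box[1]:box[3],box[0]:box[2]].astype(np.float32)
    f=lambda p:np.abs(sil2(d,K+[p[0],0,p[1]],yawy,p[2],box)-G).sum()
    best=min((f((a,b,c)),a,b,c) for a in np.arange(-.006,.007,.002) for b in np.arange(-.006,.007,.002) for c in range(-10,50,4))
    r=minimize(f,best[1:],method='Nelder-Mead',options=dict(initial_simplex=[np.array(best[1:])+e for e in ([0,0,0],[.002,0,0],[0,.002,0],[0,0,4])]))
    return G.sum(),r.fun,r.x
E
python3 - <<'E'
from fit2 import *
np.set_printoptions(precision=4,suppress=True)
s=get_state(); print(s['time_s'],s['tcp_pos'],s['eef_rot'],s['contact_force'],s['gripper_width'])
d=cap('side'); K=s['tcp_pos']+np.array([0,0,.0058]); print(fit2(d,K,-12.6))
u,v=proj(d,K)[0].astype(int); show(d,u-28,u+24,v-10,v+45)
E
```

```text
16.0333 [0.467  0.1821 0.1095] [ 179.9947    0.0032 -102.5934] [-0.0827 -0.1589 -0.3335] 0.020294863737656377
(np.float32(349.0), np.float64(73.125), array([ 0.0001,  0.0005, 31.6379]))
203 ....................................................
204 ....................................................
205 ....................................................
206 ....................................................
207 ....................................................
208 .......................#######......................
209 .......................#######......................
210 ......................########......................
211 ......................########......................
212 .....................#########......................
213 .....................#########......................
214 .....................#########......................
215 .....................#########......................
216 ......................########......................
217 ......................########......................
218 ......................########......................
21
[... 1520 characters left out ...]
................
246 ............................RRR#RR#.................
247 ....................................................
248 ....................................................
249 ....................................................
250 ....................................................
251 ....................................................
252 ....................................................
253 ....................................................
254 ....................................................
255 ....................................................
256 ....................................................
257 ....................................................
```

The stamp is off the desk, rubber down and knob up, leaning about 26° toward -y and locked by the 15 N grip. I'll carry it to above the pocket.

Request:
{"method": "send_rows", "body": {"moves": [{"slide": [0,0,-0.15],"turn": 0,"gripper": 0.1},{"slide": [0.13,-0.06,-0.3],"turn": 0,"gripper": 0.1},{"slide": [0.3,-0.13,-0.35],"turn": 0,"gripper": 0.1},{"slide": [0.5,-0.22,-0.35],"turn": 0,"gripper": 0.1},{"slide": [0.7,-0.3,-0.35],"turn": 0,"gripper": 0.1}]}}

```text
time_s: 16.5
tcp_pos: [0.4888, 0.0693, 0.1626]
eef_rot: [-179.9, 0.1, -102.5]
contact_force: [0.4, -0.5, -0.1]
gripper_width: 0.0204
gripper_force: 15.0
```

Request:
{"method": "send_rows", "body": {"moves": [{"slide": [0.2,-0.09,0],"turn": 0,"gripper": 0.1},{"slide": [0.4,-0.17,0],"turn": 0,"gripper": 0.1},{"slide": [0.6,-0.25,0],"turn": 0,"gripper": 0.1},{"slide": [0.75,-0.33,0],"turn": 0,"gripper": 0.1},{"slide": [0.9,-0.4,0],"turn": 0,"gripper": 0.1}]}}

```text
time_s: 16.92
tcp_pos: [0.5176, -0.0767, 0.1617]
eef_rot: [-180.0, 0.0, -102.6]
contact_force: [-0.3, -0.0, 0.0]
gripper_width: 0.02
gripper_force: 15.0
```

Request:
{"method": "send_rows", "body": {"moves": [{"slide": [0.15,-0.06,0],"turn": -0.01,"gripper": 0.1},{"slide": [0.3,-0.12,0],"turn": -0.02,"gripper": 0.1},{"slide": [0.45,-0.18,0],"turn": -0.038,"gripper": 0.1},{"slide": [0.55,-0.22,0.1],"turn": -0.038,"gripper": 0.1},{"slide": [0.598,-0.238,0.2],"turn": -0.038,"gripper": 0.1}]}}

```text
time_s: 17.33
tcp_pos: [0.5336, -0.1724, 0.1318]
eef_rot: [-179.8, 0.0, -99.2]
contact_force: [-0.1, -0.0, -1.0]
gripper_width: 0.0204
gripper_force: 15.0
```

Run:
```python
from fit2 import *
np.set_printoptions(precision=4,suppress=True)
s=get_state(); print(s['time_s'],s['tcp_pos'],s['eef_rot'],s['contact_force'],s['gripper_width'])
d=cap('side'); K=s['tcp_pos']+np.array([0,0,.0058]); print(fit2(d,K,-9.2))
t=cap('top'); print(woodpts(t,K,40))
for c in ('top','side'):
  for n in ('stamp','knob','dock'):
    for r in optics.look_for(c,n)[:3]: print(c,n,r['p'],np.array(r['location']))
```

```text
17.3333 [ 0.5336 -0.1724  0.1318] [-179.8434    0.0165  -99.2401] [-0.0627 -0.0116 -1.0313] 0.020397987900246887
(np.float32(152.0), np.float64(36.625), array([ 0.0023,  0.0013, 21.537 ]))
[(73, [331.6, 187.3], [327, 184, 10, 8]), (26, [375.6, 197.5], [374, 193, 4, 10])]
top stamp 0.67 [0.5255 0.2499 0.0158]
top stamp 0.61 [ 0.516  -0.1387  0.101 ]
top knob 0.6 [0.5188 0.2484 0.0135]
top knob 0.56 [ 0.5131 -0.141   0.1009]
top dock 0.71 [ 0.5043 -0.1337  0.034 ]
side stamp 0.82 [ 0.5301 -0.1491  0.1065]
side stamp 0.53 [0.5221 0.2514 0.0104]
side stamp 0.51 [0.5756 0.0755 0.0081]
side knob 0.74 [0.5226 0.252  0.0126]
side knob 0.66 [0.5832 0.0753 0.0099]
side knob 0.49 [ 0.5327 -0.1473  0.1068]
side dock 0.61 [ 0.5319 -0.1107  0.0363]
```

Run:
```python
from fit2 import *
np.set_printoptions(precision=1,suppress=True)
s=get_state(); d=cap('side');t=cap('top'); K=s['tcp_pos']+np.array([0,0,.0058]); print(s['tcp_pos'])
show(t,318,348,176,198)
u,v=proj(d,K)[0].astype(int); print(u,v); show(d,u-20,u+20,v-8,v+30)
for a in (18,22,26,30):
    x,e,ax=axes(-9.2,a); o=K-.055*ax
    print(a,'top near end: up-top,up-bot,low-top,low-bot',*[proj(t,o-.024*e+j*.012*x+l*ax)[0] for j in(1,-1) for l in(.015,0)])
    print('  side: +x end, -x end (up-top,up-bot)',*[proj(d,o+i*.024*e+.012*x+l*ax)[0] for i in(1,-1) for l in(.015,0)])
```

```text
[ 0.5 -0.2  0.1]
176 ..............................
177 ..............................
178 ..............................
179 ..............................
180 ..............................
181 ..............................
182 ..............................
183 ..............................
184 ............#####.............
185 ........R#########............
186 ........R#########............
187 ........R#########............
188 ........R#########............
189 ........R########.............
190 .............####.............
191 ..............................
192 ..............................
193 ..............................
194 ..............................
195 ....................####.###..
196 ......................#..####.
197 ..............................
270 141
133 ........................................
134 ........................................
135 ........................................
136 ........................................
137 .................#####..................
138 .................######.................
139 ................#######........
[... 1496 characters left out ...]
28.5 189. ]
  side: +x end, -x end (up-top,up-bot) [261.6 156.1] [260.8 162. ] [279.  158.8] [278.1 164.8]
22 top near end: up-top,up-bot,low-top,low-bot [342.8 191. ] [338.1 191.1] [331.5 188.5] [326.9 188.6]
  side: +x end, -x end (up-top,up-bot) [261.1 156.4] [260.1 162.2] [278.5 159.1] [277.5 165. ]
26 top near end: up-top,up-bot,low-top,low-bot [341.3 190.7] [336.  190.7] [330.5 188.2] [325.4 188.2]
  side: +x end, -x end (up-top,up-bot) [260.6 156.6] [259.5 162.4] [278.1 159.3] [276.9 165.2]
30 top near end: up-top,up-bot,low-top,low-bot [339.7 190.4] [334.1 190.3] [329.5 187.9] [324.  187.8]
  side: +x end, -x end (up-top,up-bot) [260.1 156.7] [258.9 162.5] [277.6 159.4] [276.4 165.3]
```

Request:
{"method": "send_rows", "body": {"moves": [{"slide": [-0.02,0,0.08],"turn": 0,"gripper": 0.1},{"slide": [-0.04,0,0.16],"turn": 0,"gripper": 0.1},{"slide": [-0.06,0.005,0.23],"turn": 0,"gripper": 0.1},{"slide": [-0.065,0.01,0.28],"turn": 0,"gripper": 0.1},{"slide": [-0.068,0.01,0.309],"turn": 0,"gripper": 0.1}], "newtons": 6}}

```text
time_s: 18.25
tcp_pos: [0.532, -0.1598, 0.084]
eef_rot: [179.9, -0.0, -99.1]
contact_force: [-1.7, -2.4, 4.7]
gripper_width: 0.0209
gripper_force: 6.0
```

Request:
{"method": "send_rows", "body": {"moves": [{"slide": [0,0,0],"turn": 0,"gripper": 0.1},{"slide": [-0.0025,0,0.006],"turn": 0,"gripper": 0.1},{"slide": [-0.005,0,0.012],"turn": 0,"gripper": 0.1},{"slide": [-0.0075,0,0.018],"turn": 0,"gripper": 0.1},{"slide": [-0.0075,0,0.018],"turn": 0,"gripper": 0.1}]}}

```text
time_s: 18.67
tcp_pos: [0.5327, -0.1599, 0.0833]
eef_rot: [-180.0, -0.1, -99.2]
contact_force: [-3.2, -3.6, 5.2]
gripper_width: 0.0205
gripper_force: 6.0
```

Run:
```python
from fit2 import *
np.set_printoptions(precision=4,suppress=True)
s=get_state(); d=cap('side');t=cap('top'); K=s['tcp_pos']+np.array([0,0,.0058]); print(s['time_s'],s['tcp_pos'],s['contact_force'],s['moment'])
show(t,310,345,172,200)
u,v=proj(d,K)[0].astype(int); print(u,v); show(d,u-20,u+20,v-8,v+30)
F=np.array([.538,-.1355,.030]); x,e,ax=axes(-9.2,22)
print('rim/floor top px: mouth near-end corners, floor near-end corners')
for z in(.01,0):print([proj(t,F+z*ax-.0255*e+j*.0135*x)[0].round(1).tolist() for j in(-1,1)])
for a in (18,22,26):
    x,e,ax=axes(-9.2,a); o=K-.055*ax
    print(a,'top near end +y: top,bot; -y: top,bot',*[proj(t,o-.024*e+j*.012*x+l*ax)[0].round(1) for j in(-1,1) for l in(.015,0)])
```

```text
18.6667 [ 0.5327 -0.1599  0.0833] [-3.217  -3.5526  5.1601] [-1.5211  1.2816 -0.0003]
172 ...................................
173 ...................................
174 ...................................
175 ...................................
176 ...................................
177 ...................................
178 ...................................
179 ...................................
180 ...................................
181 ...................................
182 ...................................
183 ...................................
184 ...................................
185 ...................................
186 ...................................
187 ...................................
188 ...................................
189 ...................................
190 ..........###......................
191 .......######......................
192 ........#####......................
193 ...................................
194 ...................................
195 ...................................
196 ...................................
197 ..........
[... 1545 characters left out ...]
........
185 ........................................
186 ........................................
187 ........................................
188 ........................................
189 ........................................
190 ........................................
rim/floor top px: mouth near-end corners, floor near-end corners
[[315.9, 190.8], [327.9, 193.4]]
[[313.1, 190.8], [325.1, 193.5]]
18 top near end +y: top,bot; -y: top,bot [322.1 191.2] [318.3 191.4] [333.3 193.6] [329.4 193.7]
22 top near end +y: top,bot; -y: top,bot [321.  190.9] [316.8 191. ] [331.8 193.3] [327.5 193.3]
26 top near end +y: top,bot; -y: top,bot [320.  190.6] [315.3 190.6] [330.3 193. ] [325.6 193. ]
```

The base is touching at the mouth (h ≈ 9 mm). The reaction is toward -x and -y, so the base is catching on the +x end and the upslope rim. I'll ease it toward -x and downslope with a light grip.

Request:
{"method": "send_rows", "body": {"moves": [{"slide": [0,0.003,0],"turn": 0,"gripper": 0.1},{"slide": [0,0.006,0],"turn": 0,"gripper": 0.1},{"slide": [0,0.009,0],"turn": 0,"gripper": 0.1},{"slide": [0,0.012,0],"turn": 0,"gripper": 0.1},{"slide": [0,0.012,0],"turn": 0,"gripper": 0.1}], "newtons": 4}}

```text
time_s: 19.18
tcp_pos: [0.532, -0.1592, 0.0834]
eef_rot: [-179.9, -0.0, -99.2]
contact_force: [-0.8, -1.6, 5.3]
gripper_width: 0.0209
gripper_force: 4.0
```

Request:
{"method": "send_rows", "body": {"moves": [{"slide": [0.003,0,0],"turn": 0,"gripper": 0.1},{"slide": [0.006,0,0.002],"turn": 0,"gripper": 0.1},{"slide": [0.009,0,0.004],"turn": 0,"gripper": 0.1},{"slide": [0.012,0,0.005],"turn": 0,"gripper": 0.1},{"slide": [0.012,0,0.005],"turn": 0,"gripper": 0.1}]}}

```text
time_s: 19.6
tcp_pos: [0.5322, -0.1608, 0.0825]
eef_rot: [-179.8, 0.0, -99.1]
contact_force: [1.7, -2.5, 5.7]
gripper_width: 0.0211
gripper_force: 4.0
```

Request:
{"method": "send_rows", "body": {"moves": [{"slide": [0.004,0,-0.015],"turn": 0,"gripper": 0.1},{"slide": [0.0,-0.005,-0.03],"turn": 0,"gripper": 0.1},{"slide": [-0.006,-0.011,-0.035],"turn": 0,"gripper": 0.1},{"slide": [-0.006,-0.011,-0.035],"turn": 0,"gripper": 0.1},{"slide": [-0.006,-0.011,-0.035],"turn": 0,"gripper": 0.1}], "newtons": 8}}

```text
time_s: 20.02
tcp_pos: [0.5323, -0.1597, 0.0865]
eef_rot: [180.0, 0.0, -99.2]
contact_force: [-0.4, 0.3, -0.8]
gripper_width: 0.0204
gripper_force: 8.0
```

```bash
cat > rel.py <<'E'
from fit2 import *
np.set_printoptions(precision=4,suppress=True)
F=np.array([.538,-.1355,.030])
def dock(K):
    x,e,n=axes(-9.2,22); v=(np.array(K)-F)*1e3; return 'xd %.1f e %.1f h %.1f'%(-v@x,v@e,v@n-55)
def report(pic=True):
    s=get_state(); K=s['tcp_pos']+np.array([0,0,.0058]); print(s['time_s'],s['tcp_pos'],s['eef_rot'],s['contact_force'],s['gripper_width'],dock(K))
    if not pic: return
    d=cap('side');t=cap('top'); show(t,308,345,184,196)
    print(fit2(d,K,-9.2)); u,v=proj(d,K)[0].astype(int); print(u,v); show(d,u-20,u+20,v-6,v+28)
    for a in (18,22,26):
        x,e,ax=axes(-9.2,a); o=K-.055*ax
        print(a,'top near end +y: top,bot; -y: top,bot',*[proj(t,o-.024*e+j*.012*x+l*ax)[0].round(1) for j in(-1,1) for l in(.015,0)])
        print(a,'side +x end,-x end +y: top,bot',*[proj(d,o+i*.024*e-.012*x+l*ax)[0].round(1) for i in(1,-1) for l in(.015,0)])
E
python3 -c "from rel import *; report()"
```

```text
20.0167 [ 0.5323 -0.1597  0.0865] [179.9753   0.0084 -99.168 ] [-0.3732  0.2606 -0.7844] 0.020374750638342952 xd 0.4 e -1.7 h 12.1
184 .....................................
185 .....................................
186 .....................................
187 .....................................
188 .....................................
189 .....................................
190 ..........#####......................
191 .........#######.....................
192 ..........#####......................
193 .....................................
194 .....................................
195 .....................................
(np.float32(145.0), np.float64(39.375), array([ 0.0014,  0.0005, 23.0264]))
269 160
154 ........................................
155 ........................................
156 .................#..##..................
157 .................######.................
158 ................#######.................
159 ................#######.................
160 ................#######.................
161 ................#######.................
162 ................#
[... 1009 characters left out ...]
....
185 ........................................
186 ........................................
187 ........................................
18 top near end +y: top,bot; -y: top,bot [322.3 191.2] [318.5 191.4] [333.5 193.6] [329.6 193.7]
18 side +x end,-x end +y: top,bot [256.9 174.5] [256.1 180.4] [274.4 177.6] [273.6 183.5]
22 top near end +y: top,bot; -y: top,bot [321.2 190.9] [316.9 191. ] [332.  193.3] [327.7 193.4]
22 side +x end,-x end +y: top,bot [256.5 174.2] [255.5 180.1] [274.1 177.2] [273.1 183.2]
26 top near end +y: top,bot; -y: top,bot [320.2 190.6] [315.5 190.6] [330.5 193.1] [325.8 193. ]
26 side +x end,-x end +y: top,bot [256.1 173.8] [255.  179.6] [273.7 176.8] [272.6 182.8]
```

Request:
{"method": "send_rows", "body": {"moves": [{"slide": [-0.005,-0.009,-0.002],"turn": 0,"gripper": 0.1},{"slide": [-0.007,-0.009,0.003],"turn": 0,"gripper": 0.1},{"slide": [-0.01,-0.009,0.01],"turn": 0,"gripper": 0.1},{"slide": [-0.013,-0.009,0.018],"turn": 0,"gripper": 0.1},{"slide": [-0.015,-0.009,0.023],"turn": 0,"gripper": 0.1}], "newtons": 5}}

```text
time_s: 20.53
tcp_pos: [0.5335, -0.1585, 0.0834]
eef_rot: [179.9, -0.1, -99.2]
contact_force: [-5.1, -4.3, 7.0]
gripper_width: 0.021
gripper_force: 5.0
```

Request:
{"method": "send_rows", "body": {"moves": [{"slide": [0,0,0],"turn": 0,"gripper": 0.1},{"slide": [0,0,0],"turn": 0,"gripper": 0.1},{"slide": [-0.002,0,0.006],"turn": 0,"gripper": 0.1},{"slide": [-0.004,0,0.01],"turn": 0,"gripper": 0.1},{"slide": [-0.004,0,0.01],"turn": 0,"gripper": 0.1}]}}

```text
time_s: 20.95
tcp_pos: [0.5337, -0.1579, 0.0821]
eef_rot: [180.0, -0.1, -99.2]
contact_force: [-4.3, -3.7, 5.7]
gripper_width: 0.021
gripper_force: 5.0
```

```bash
python3 -c "from rel import *; report()"
```

```text
20.95 [ 0.5337 -0.1579  0.0821] [179.9502  -0.0517 -99.1688] [-4.257  -3.7372  5.6569] 0.02104839688906191 xd 0.5 e -0.7 h 7.2
184 .....................................
185 .....................................
186 .....................................
187 .....................................
188 .....................................
189 ...........##........................
190 .........#####.......................
191 .........#####.......................
192 .....................................
193 .....................................
194 .....................................
195 .....................................
(np.float32(149.0), np.float64(29.1875), array([ 0.0013,  0.0028, 23.4593]))
268 162
156 ........................................
157 ....................#...................
158 .................######.................
159 .................######.................
160 .................######.................
161 .................######.................
162 .................######.................
163 .................######.................
164 .................###
[... 1006 characters left out ...]
....
187 ........................................
188 ........................................
189 ........................................
18 top near end +y: top,bot; -y: top,bot [320.9 190.7] [317.1 190.9] [332.1 193.1] [328.2 193.2]
18 side +x end,-x end +y: top,bot [256.2 176.4] [255.4 182.2] [273.7 179.5] [272.8 185.4]
22 top near end +y: top,bot; -y: top,bot [319.8 190.4] [315.6 190.5] [330.6 192.8] [326.3 192.8]
22 side +x end,-x end +y: top,bot [255.8 176. ] [254.8 181.9] [273.3 179.1] [272.3 185.1]
26 top near end +y: top,bot; -y: top,bot [318.8 190.1] [314.1 190.1] [329.1 192.5] [324.4 192.5]
26 side +x end,-x end +y: top,bot [255.4 175.6] [254.3 181.5] [273.  178.7] [271.8 184.7]
```

The knob has slid about 2 mm up in the pads and the base is still on the rim. The slope of the red edge suggests the stamp's yaw is a few degrees off, so I'll fit yaw as well.

```bash
cat >> fit2.py <<'E'
def fit3(d,K,yaw0,lo=14,hi=40):
    u,v=proj(d,K)[0]; u,v=int(u),int(v); box=(u-28,v+lo,u+24,v+hi)
    h=cv2.cvtColor(d['img'],cv2.COLOR_RGB2HSV).astype(int); m=(((h[...,0]<25)|(h[...,0]>170))&(h[...,1]>110)&(h[...,2]>35))
    G=m[box[1]:box[3],box[0]:box[2]].astype(np.float32)
    f=lambda p:np.abs(sil2(d,K+[p[0],0,p[1]],p[3],p[2],box,8)-G).sum()
    out=[]
    for y in np.arange(-12,13,4):
        for c in (15,22,29):
            p0=np.array([.0015,.002,c,yaw0+y]); r=minimize(f,p0,method='Nelder-Mead',options=dict(maxiter=200,initial_simplex=[p0]+[p0+e for e in np.diag([.003,.003,5,5])]))
            out.append((r.fun,*r.x.round(4)))
    return G.sum(),sorted(out)[:4]
E
python3 - <<'E'
from rel import *
s=get_state(); d=cap('side'); K=s['tcp_pos']+np.array([0,0,.0058])
g,o=fit3(d,K,-9.2); print(g); [print(np.array(q)) for q in o]
h=cv2.cvtColor(d['img'],cv2.COLOR_RGB2HSV).astype(int)
v=cv2.cvtColor(d['img'],cv2.COLOR_RGB2GRAY)
# dock top-back edge in side image: dark->plate boundary per column
for c in range(245,292,6): print(c,v[168:206,c].tolist())
E
```

```text
122.0
[18.3594  0.003   0.0029 22.6154 -3.2508]
[18.5625  0.0037  0.003  22.3643 -3.1458]
[18.8281  0.0027  0.0028 23.1397 -4.95  ]
[18.8906  0.0025  0.0028 22.8265 -5.7597]
245 [122, 162, 162, 162, 162, 162, 163, 161, 162, 163, 163, 144, 68, 47, 34, 32, 17, 9, 14, 24, 40, 43, 44, 44, 44, 39, 39, 45, 50, 55, 55, 55, 54, 51, 55, 73, 82, 79]
251 [117, 163, 162, 162, 162, 161, 162, 161, 164, 162, 161, 147, 77, 11, 9, 10, 15, 8, 14, 15, 27, 37, 42, 43, 46, 41, 41, 44, 41, 48, 55, 55, 55, 55, 52, 50, 70, 81]
257 [120, 162, 161, 162, 160, 161, 163, 142, 37, 40, 39, 40, 30, 18, 9, 10, 12, 11, 4, 4, 11, 17, 40, 39, 40, 41, 40, 43, 42, 42, 47, 55, 57, 55, 56, 54, 48, 62]
263 [117, 161, 162, 161, 162, 155, 137, 125, 75, 51, 45, 42, 43, 36, 26, 8, 8, 7, 2, 13, 2, 12, 15, 32, 41, 44, 41, 45, 44, 46, 44, 45, 55, 57, 57, 57, 56, 45]
269 [41, 54, 71, 80, 111, 132, 133, 132, 124, 92, 52, 48, 48, 43, 30, 18, 2, 21, 11, 8, 8, 10, 7, 17, 33, 46, 47, 43, 42, 42, 43, 43, 47, 55, 79, 106, 109, 102]
275 [127, 162, 163, 163, 161, 161, 162, 162, 162, 161, 141, 32, 29, 49, 73, 91, 75, 10, 12, 6, 9, 10, 14, 12, 3, 26, 44, 43, 42, 40, 40, 44, 40, 46, 79, 114, 115, 104]
281 [163, 162, 161, 162, 162, 162, 162, 160, 161, 162, 160, 162, 162, 160, 158, 149, 142, 101, 4, 10, 8, 12, 8, 8, 6, 22, 46, 73, 112, 119, 118, 118, 119, 105, 54, 64, 87, 97]
287 [162, 162, 161, 162, 162, 164, 162, 161, 161, 161, 162, 163, 163, 163, 163, 161, 163, 162, 161, 161, 157, 150, 147, 141, 127, 67, 65, 57, 57, 64, 81, 81, 81, 87, 97, 97, 98, 97]
```

Request:
{"method": "send_rows", "body": {"moves": [{"slide": [0.008,0,-0.02],"turn": 0,"gripper": 0.1},{"slide": [0.013,0,-0.032],"turn": 0,"gripper": 0.1},{"slide": [0.015,0,-0.035],"turn": 0.025,"gripper": 0.1},{"slide": [0.015,0,-0.035],"turn": 0.05,"gripper": 0.1},{"slide": [0.015,0,-0.035],"turn": 0.05,"gripper": 0.1}], "newtons": 8}}

```text
time_s: 21.52
tcp_pos: [0.5343, -0.1593, 0.0871]
eef_rot: [-180.0, 0.0, -103.8]
contact_force: [-0.1, -0.3, -0.6]
gripper_width: 0.0207
gripper_force: 8.0
```

```bash
cat >> rel.py <<'E'
def rep2(off=.0083):
    s=get_state(); K=s['tcp_pos']+np.array([0,0,off]); print(s['time_s'],s['tcp_pos'],s['eef_rot'],s['contact_force'],s['gripper_width'],dock(K))
    d=cap('side');t=cap('top'); show(t,308,345,184,196)
    g,o=fit3(d,K-[0,0,.0025],-9.2); print(g); [print(np.array(q)) for q in o]
    for a,y in ((22,-9.2),(22,-5)):
        x,e,ax=axes(y,a); o=K-.055*ax
        print(a,'top near end +y: top,bot; -y: top,bot',*[proj(t,o-.024*e+j*.012*x+l*ax)[0].round(1) for j in(-1,1) for l in(.015,0)])
E
python3 -c "from rel import *; rep2()"
```

```text
21.5167 [ 0.5343 -0.1593  0.0871] [-179.964     0.0311 -103.7737] [-0.0942 -0.2597 -0.611 ] 0.02070471473746262 xd 2.2 e 0.2 h 14.7
184 .....................................
185 .....................................
186 .....................................
187 .....................................
188 .....................................
189 .............#.......................
190 .....................................
191 .....................................
192 .....................................
193 .....................................
194 ...............####..................
195 ................#######..............
105.0
[ 32.0625  -0.0005   0.0043  25.287  -19.6181]
[ 32.0781  -0.0006   0.0043  25.0076 -19.5272]
[ 32.1406  -0.0013   0.0044  25.9947 -20.4622]
[ 32.25    -0.0004   0.0044  25.5631 -20.1966]
22 top near end +y: top,bot; -y: top,bot [321.2 189.7] [317.  189.8] [332.1 192.2] [327.8 192.2]
22 top near end +y: top,bot; -y: top,bot [322.1 190.9] [317.8 191.2] [333.1 192.4] [328.6 192.7]
```

Run:
```python
from rel import *
s=get_state(); K=s['tcp_pos']+np.array([0,0,.0083]); d=cap('side'); u,v=proj(d,K)[0].astype(int); print(u,v); show(d,u-20,u+20,v-8,v+32)
for y in (-16,-13,-9.2,-5):
    x,e,ax=axes(y,22); o=K-.055*ax
    print(y,'side +x end,-x end +y: top,bot | -y -x end top',*[proj(d,o+i*.024*e+j*.012*x+l*ax)[0].round(1) for i,j,l in((1,-1,.015),(1,-1,0),(-1,-1,.015),(-1,-1,0),(-1,1,.015))])
```

```text
268 159
151 ........................................
152 ........................................
153 ........................................
154 ........................................
155 ..................#.#...................
156 .................######.................
157 .................######.................
158 ................#######.................
159 ................######..................
160 ................#######.................
161 .................#####..................
162 .................######.................
163 .................######.................
164 .................######.................
165 .................######.................
166 .................#####..................
167 .................#####..................
168 .................####...................
169 .................####...................
170 .................####...................
171 ................#####...................
172 ................#####...................
173 ................#####...................
174 ........#####..######...................
175 ........
[... 491 characters left out ...]
....................................
187 ........................................
188 ........................................
189 ........................................
190 ........................................
-16 side +x end,-x end +y: top,bot | -y -x end top [255.2 172.5] [254.  178.3] [271.7 176.2] [270.5 182.2] [276.1 176.8]
-13 side +x end,-x end +y: top,bot | -y -x end top [255.5 172.7] [254.4 178.6] [272.4 176.2] [271.3 182.1] [276.4 176.7]
-9.2 side +x end,-x end +y: top,bot | -y -x end top [255.8 173. ] [254.8 178.9] [273.3 176.1] [272.3 182.1] [276.8 176.5]
-5 side +x end,-x end +y: top,bot | -y -x end top [256.2 173.4] [255.4 179.3] [274.3 176. ] [273.5 182. ] [277.1 176.3]
```

Run:
```python
from rel import *
import fit2
s=get_state(); K=s['tcp_pos']+np.array([0,0,.0083]); d=cap('side'); u,v=proj(d,K)[0].astype(int)
im=d['img'].astype(int); m=(im[...,0]>1.6*im[...,2])&(im[...,0]>24)
for r in range(v+12,v+28): print(r,''.join('#' if m[r,c] else '.' for c in range(u-20,u+20)))
# refit with this mask
lo,hi=10,34; box=(u-28,v+lo,u+24,v+hi); G=m[box[1]:box[3],box[0]:box[2]].astype(np.float32)
from scipy.optimize import minimize
f=lambda p:np.abs(sil2(d,K+[p[0],0,p[1]],p[3],p[2],box,8)-G).sum()
out=[]
for y in (-16,-12,-8,-4,0):
    for c in (18,26):
        p0=np.array([.001,0,c,y]); r=minimize(f,p0,method='Nelder-Mead',options=dict(maxiter=200,initial_simplex=[p0]+[p0+e for e in np.diag([.003,.003,5,5])])); out.append((r.fun,*r.x.round(4)))
print(G.sum()); [print(np.array(o)) for o in sorted(out)[:5]]
```

```text
171 ................#####...................
172 ................#####...................
173 ................#####...................
174 ........#####..######...................
175 ........#############...................
176 ........################................
177 ........###################.............
178 ........###################.............
179 .............##############.............
180 .................##########.............
181 .......................#.##.............
182 ........................................
183 ........................................
184 ........................................
185 ........................................
186 ........................................
128.0
[35.2188  0.0034  0.0013 22.5595 -3.1082]
[35.4688  0.0047  0.0015 22.1171  2.3648]
[ 35.9688   0.0012   0.0015  23.511  -11.7937]
[ 36.       0.0011   0.0016  23.6852 -10.8925]
[36.0469  0.003   0.0016 22.6933 -5.3949]
```

The dock's back edge was hiding part of the base, so that yaw estimate was false. The earlier unoccluded view agrees with the original yaw. The top-view pixels put the base about 1–2 mm toward -x of centre. I'll turn back, shift to +x, lower again, and sweep gently toward +x.

Request:
{"method": "send_rows", "body": {"moves": [{"slide": [0.009,-0.006,0.004],"turn": -0.025,"gripper": 0.1},{"slide": [0.009,-0.006,0.004],"turn": -0.05,"gripper": 0.1},{"slide": [0.009,-0.006,0.004],"turn": -0.05,"gripper": 0.1},{"slide": [0.009,-0.006,0.004],"turn": -0.05,"gripper": 0.1},{"slide": [0.009,-0.006,0.004],"turn": -0.05,"gripper": 0.1}], "newtons": 5}}

```text
time_s: 22.13
tcp_pos: [0.5345, -0.161, 0.0864]
eef_rot: [180.0, 0.0, -99.2]
contact_force: [-0.8, -0.7, -1.9]
gripper_width: 0.021
gripper_force: 5.0
```

Request:
{"method": "send_rows", "body": {"moves": [{"slide": [-0.003,0,0.008],"turn": 0,"gripper": 0.1},{"slide": [-0.006,0,0.016],"turn": 0,"gripper": 0.1},{"slide": [-0.009,0,0.023],"turn": 0,"gripper": 0.1},{"slide": [-0.012,0,0.03],"turn": 0,"gripper": 0.1},{"slide": [-0.0125,0,0.033],"turn": 0,"gripper": 0.1}]}}

```text
time_s: 22.55
tcp_pos: [0.5346, -0.1594, 0.0815]
eef_rot: [180.0, -0.0, -99.2]
contact_force: [-1.3, -1.9, 2.6]
gripper_width: 0.0207
gripper_force: 5.0
```

Request:
{"method": "send_rows", "body": {"moves": [{"slide": [0,0,0],"turn": 0,"gripper": 0.1},{"slide": [0,-0.004,0],"turn": 0,"gripper": 0.1},{"slide": [0,-0.008,0],"turn": 0,"gripper": 0.1},{"slide": [0,-0.012,0],"turn": 0,"gripper": 0.1},{"slide": [0,-0.012,0],"turn": 0,"gripper": 0.1}]}}

```text
time_s: 22.97
tcp_pos: [0.5363, -0.1598, 0.0816]
eef_rot: [180.0, -0.0, -99.2]
contact_force: [-3.4, -3.3, 4.2]
gripper_width: 0.0205
gripper_force: 5.0
```

```bash
python3 -c "from rel import *; rep2()"
```

```text
22.9667 [ 0.5363 -0.1598  0.0816] [179.9675  -0.0224 -99.1713] [-3.3831 -3.2714  4.2047] 0.020502997132991724 xd -0.0 e 2.2 h 9.6
184 .....................................
185 .....................................
186 .....................................
187 ..........R####......................
188 ..........R####......................
189 ..........R####......................
190 ...........####......................
191 .....................................
192 .....................................
193 .....................................
194 .....................................
195 .................#####...............
126.0
[18.8281  0.002   0.0027 22.8612 -0.8623]
[18.8906  0.0021  0.0025 22.9156  0.2243]
[19.0156  0.0023  0.0026 22.3399 -0.1839]
[19.0156  0.0023  0.0026 22.4578 -0.0837]
22 top near end +y: top,bot; -y: top,bot [321.  188.9] [316.8 189. ] [331.8 191.3] [327.5 191.4]
22 top near end +y: top,bot; -y: top,bot [321.8 190.1] [317.5 190.4] [332.7 191.6] [328.3 191.9]
```

Run:
```python
import cv2,numpy as np
b=cv2.imread('pics/top0.png')[...,0].astype(float)
for r in (168,172,176,180,184,188,190,191,192,193,194): print(r,b[r,308:332].astype(int).tolist())
def edge(v,th=70): 
    i=[k for k in range(len(v)-1) if (v[k]-th)*(v[k+1]-th)<0]; return [round(k+(th-v[k])/(v[k+1]-v[k]),2) for k in i]
print('left/right',[(r,[308+x for x in edge(b[r,308:334],.5*b[r].max() if 0 else 60)]) for r in range(170,192,3)])
print('bottom',[(c,[160+x for x in edge(b[160:200,c],60)]) for c in range(316,327)])
```

```text
168 [7, 4, 6, 5, 8, 14, 14, 15, 14, 15, 20, 77, 81, 83, 83, 81, 82, 85, 78, 77, 56, 20, 4, 10]
172 [4, 6, 6, 6, 13, 15, 15, 15, 14, 15, 58, 83, 83, 84, 82, 83, 85, 88, 87, 89, 50, 13, 7, 13]
176 [4, 5, 3, 11, 13, 14, 14, 14, 15, 32, 74, 83, 80, 81, 82, 82, 81, 81, 81, 61, 25, 6, 10, 13]
180 [3, 5, 8, 14, 16, 16, 14, 15, 18, 73, 81, 80, 78, 81, 85, 86, 87, 89, 81, 36, 6, 9, 15, 14]
184 [5, 7, 13, 15, 14, 16, 15, 13, 56, 73, 77, 81, 84, 83, 86, 87, 81, 80, 45, 9, 6, 12, 15, 13]
188 [5, 14, 14, 14, 16, 16, 16, 31, 75, 82, 82, 84, 89, 86, 86, 86, 84, 63, 26, 5, 12, 15, 16, 15]
190 [8, 14, 15, 15, 15, 15, 15, 54, 84, 88, 83, 88, 91, 86, 87, 86, 87, 48, 10, 6, 11, 13, 17, 15]
191 [7, 13, 17, 17, 15, 15, 14, 33, 64, 70, 71, 79, 87, 87, 85, 85, 85, 44, 10, 10, 13, 14, 16, 15]
192 [11, 15, 14, 16, 14, 15, 16, 14, 15, 18, 34, 50, 64, 68, 68, 76, 75, 35, 4, 10, 14, 16, 15, 15]
193 [10, 15, 15, 14, 14, 15, 15, 16, 15, 14, 12, 14, 15, 13, 15, 48, 41, 17, 7, 11, 13, 15, 16, 14]
194 [12, 14, 14, 15, 16, 14, 15, 17, 15, 13, 13, 16, 15, 14, 15, 14, 14, 12, 13, 14, 14, 15, 16, 14]
left/right [(170, [n
[... 394 characters left out ...]
6, [np.float64(184.67000000000002), np.float64(191.07999999999998)]), (317, [np.float64(191.19)]), (318, [np.float64(172.33), np.float64(191.3)]), (319, [np.float64(166.69), np.float64(191.66)]), (320, [np.float64(166.25), np.float64(192.07999999999998), np.float64(194.9), np.float64(198.36)]), (321, [np.float64(166.24), np.float64(192.15), np.float64(195.03), np.float64(198.44)]), (322, [np.float64(166.52), np.float64(192.15), np.float64(196.89), np.float64(197.07999999999998)]), (323, [np.float64(166.67), np.float64(192.57)]), (324, [np.float64(167.04), np.float64(192.44)]), (325, [np.float64(167.11), np.float64(188.3)]), (326, [np.float64(163.32), np.float64(167.44), np.float64(182.35)])]
```

Subpixel felt edges in the first top view put the mouth's left edge at column 315.1 (row 190) and its near edge at row 191.4 (column 318). Against those, the base sits about 2.4 mm too far downslope and 1 mm too far toward +x. I'll lift, correct and lower again.

Request:
{"method": "send_rows", "body": {"moves": [{"slide": [0.006,0,-0.016],"turn": 0,"gripper": 0.1},{"slide": [-0.009,0.008,-0.022],"turn": 0,"gripper": 0.1},{"slide": [-0.009,0.008,-0.022],"turn": 0,"gripper": 0.1},{"slide": [-0.009,0.008,-0.022],"turn": 0,"gripper": 0.1},{"slide": [-0.011,0.008,-0.016],"turn": 0,"gripper": 0.1}]}}

```text
time_s: 23.48
tcp_pos: [0.5359, -0.1574, 0.0839]
eef_rot: [-180.0, 0.0, -99.2]
contact_force: [-0.2, 0.1, -0.8]
gripper_width: 0.021
gripper_force: 5.0
```

Request:
{"method": "send_rows", "body": {"moves": [{"slide": [-0.002,0,0.005],"turn": 0,"gripper": 0.1},{"slide": [-0.004,0,0.01],"turn": 0,"gripper": 0.1},{"slide": [-0.006,0,0.015],"turn": 0,"gripper": 0.1},{"slide": [-0.008,0,0.02],"turn": 0,"gripper": 0.1},{"slide": [-0.008,0,0.02],"turn": 0,"gripper": 0.1}]}}

```text
time_s: 23.9
tcp_pos: [0.535, -0.1572, 0.0811]
eef_rot: [179.9, -0.1, -99.2]
contact_force: [-3.6, -3.0, 6.1]
gripper_width: 0.0204
gripper_force: 5.0
```

```bash
python3 -c "from rel import *; rep2()"
```

```text
23.9 [ 0.535  -0.1572  0.0811] [179.9268  -0.0685 -99.164 ] [-3.5942 -2.9985  6.1334] 0.02042556835667532 xd 1.9 e 0.5 h 8.3
184 .....................................
185 .....................................
186 .....................................
187 .....................................
188 ..........###........................
189 .........R####.......................
190 ..........###........................
191 .....................................
192 .....................................
193 .....................................
194 .....................................
195 .....................................
118.0
[22.75    0.0041  0.0039 22.7779 -3.0579]
[22.8438  0.003   0.0039 23.3191 -2.7919]
[23.125   0.0028  0.004  23.9104 -6.6507]
[23.125   0.0032  0.0038 23.8029 -5.8835]
22 top near end +y: top,bot; -y: top,bot [319.6 189.6] [315.4 189.7] [330.4 192. ] [326.1 192.1]
22 top near end +y: top,bot; -y: top,bot [320.4 190.7] [316.1 191. ] [331.3 192.3] [327.  192.5]
```

Run:
```python
from rel import *
d=cap('side')
for nm,T,y0,obs in (('desk',(.4671,.1823,.0488),-12.6,.25),('lift',(.467,.1821,.1095),-12.6,.244),('dock',(.5336,-.1724,.1318),-9.2,.154)):
    K=np.array(T)+[0,0,.0058]; print(nm,'obs',obs,end=' ')
    for dy in (-4,0,4,8):
        for tl in (22,28):
            x,e,ax=axes(y0+dy,tl); o=K-.055*ax
            p,q=proj(d,[o+.024*e-.012*x,o-.024*e-.012*x]); print(dy,tl,round((q[1]-p[1])/(q[0]-p[0]),3),end=' | ')
    print()
```

```text
desk obs 0.25 -4 22 0.378 | -4 28 0.378 | 0 22 0.323 | 0 28 0.323 | 4 22 0.271 | 4 28 0.271 | 8 22 0.223 | 8 28 0.223 | 
lift obs 0.244 -4 22 0.337 | -4 28 0.337 | 0 22 0.287 | 0 28 0.287 | 4 22 0.242 | 4 28 0.241 | 8 22 0.199 | 8 28 0.199 | 
dock obs 0.154 -4 22 0.19 | -4 28 0.19 | 0 22 0.161 | 0 28 0.16 | 4 22 0.133 | 4 28 0.133 | 8 22 0.107 | 8 28 0.107 |
```

Rechecking all the unoccluded views together, the stamp sits about +4° in yaw from the gripper, which is more than the pocket tolerates. So I'll lift, turn the tool by -4° and re-measure with everything settled.

Request:
{"method": "send_rows", "body": {"moves": [{"slide": [0.008,0,-0.02],"turn": 0,"gripper": 0.1},{"slide": [0.016,0,-0.038],"turn": 0.02,"gripper": 0.1},{"slide": [0.016,0,-0.038],"turn": 0.044,"gripper": 0.1},{"slide": [0.016,0,-0.038],"turn": 0.044,"gripper": 0.1},{"slide": [0.016,0,-0.038],"turn": 0.044,"gripper": 0.1}], "newtons": 6}}

```text
time_s: 24.47
tcp_pos: [0.5356, -0.1587, 0.0866]
eef_rot: [-180.0, 0.0, -103.1]
contact_force: [0.3, -0.1, -0.2]
gripper_width: 0.0205
gripper_force: 6.0
```

Run:
```python
from rel import *
rep2(.0097)
s=get_state(); d=cap('side'); t=cap('top'); K=s['tcp_pos']+np.array([0,0,.0097])
cv2.imwrite('pics/last_t.png',cv2.resize(cv2.convertScaleAbs(t['img'][165:215,285:360,::-1],alpha=1.8),None,fx=5.3,fy=5.3,interpolation=cv2.INTER_NEAREST))
x,e,n=axes(-9.2,22)
# target TCP for xd 1.4, e 0 at h
for h in (.013,.009,.006,.0):
    Kt=F+(h+.055)*n-.0014*x; print(h,Kt-[0,0,.0097])
```

```text
24.4667 [ 0.5356 -0.1587  0.0866] [-179.9873    0.0171 -103.0685] [ 0.3031 -0.1292 -0.1766] 0.02045091823564414 xd 3.2 e 1.3 h 15.2
184 .....................................
185 .....................................
186 .....................................
187 ...........##........................
188 ...........##........................
189 .....................................
190 .....................................
191 .....................................
192 .....................................
193 ...............##....................
194 ...............########..............
195 ....................####.............
107.0
[30.8125  0.0044  0.0037 22.1266  0.0632]
[ 30.9531   0.0016   0.0038  23.9379 -11.8276]
[ 31.0625  -0.0001   0.0037  25.3148 -17.7672]
[ 31.125    0.0002   0.0038  25.0058 -17.2291]
22 top near end +y: top,bot; -y: top,bot [321. 189.] [316.8 189.1] [331.9 191.4] [327.5 191.5]
22 top near end +y: top,bot; -y: top,bot [321.8 190.1] [317.5 190.4] [332.8 191.7] [328.4 192. ]
0.013 [ 0.5341 -0.1594  0.0839]
0.009 [ 0.5344 -0.1579  0.0802]
0.006 [ 0.5346 -0.1568  0.0774]
0.0 [ 0.5349 -0.1546  0.0718]
```

Request:
{"method": "send_rows", "body": {"moves": [{"slide": [0.004,0.005,0.01],"turn": 0,"gripper": 0.1},{"slide": [0.007,0.0087,0.018],"turn": 0,"gripper": 0.1},{"slide": [0.007,0.0087,0.018],"turn": 0,"gripper": 0.1},{"slide": [0.007,0.0087,0.018],"turn": 0,"gripper": 0.1},{"slide": [0.007,0.0087,0.018],"turn": 0,"gripper": 0.1}], "newtons": 5}}

```text
time_s: 25.08
tcp_pos: [0.5339, -0.1596, 0.0839]
eef_rot: [180.0, -0.0, -103.1]
contact_force: [-0.1, -0.1, -0.8]
gripper_width: 0.0208
gripper_force: 5.0
```

Request:
{"method": "send_rows", "body": {"moves": [{"slide": [-0.004,0,0.01],"turn": 0,"gripper": 0.1},{"slide": [-0.008,0,0.02],"turn": 0,"gripper": 0.1},{"slide": [-0.012,0.001,0.03],"turn": 0,"gripper": 0.1},{"slide": [-0.015,0.001,0.037],"turn": 0,"gripper": 0.1},{"slide": [-0.015,0.001,0.037],"turn": 0,"gripper": 0.1}]}}

```text
time_s: 25.5
tcp_pos: [0.5341, -0.1572, 0.078]
eef_rot: [180.0, -0.0, -103.1]
contact_force: [0.1, -0.5, -1.8]
gripper_width: 0.0207
gripper_force: 5.0
```

```bash
python3 -c "from rel import *; rep2(.0097)"
```

```text
25.5 [ 0.5341 -0.1572  0.078 ] [ 179.9704   -0.0063 -103.123 ] [ 0.114  -0.508  -1.8141] 0.020678255986185095 xd 1.1 e -0.3 h 6.8
184 .....................................
185 .....................................
186 .....................................
187 .....................................
188 .....................................
189 .....................................
190 .....................................
191 .....................................
192 .....................................
193 .....................................
194 .....................................
195 ..............####...................
99.0
[ 27.8594   0.0021   0.0055  24.32   -10.9489]
[ 27.9375   0.0009   0.0054  24.5281 -12.716 ]
[ 28.0156   0.0001   0.0053  25.0979 -14.5959]
[ 28.0156   0.0004   0.0054  24.6304 -15.3549]
22 top near end +y: top,bot; -y: top,bot [319.4 190.1] [315.2 190.2] [330.2 192.5] [325.9 192.6]
22 top near end +y: top,bot; -y: top,bot [320.2 191.3] [316.  191.6] [331.1 192.8] [326.8 193.1]
```

There is no contact force at h ≈ 7 mm, so the base has entered the pocket. I'll continue down along the normal.

Request:
{"method": "send_rows", "body": {"moves": [{"slide": [-0.003,0,0.008],"turn": 0,"gripper": 0.1},{"slide": [-0.006,0,0.016],"turn": 0,"gripper": 0.1},{"slide": [-0.009,0,0.023],"turn": 0,"gripper": 0.1},{"slide": [-0.012,0.001,0.03],"turn": 0,"gripper": 0.1},{"slide": [-0.012,0.001,0.03],"turn": 0,"gripper": 0.1}], "newtons": 4}}

```text
time_s: 26.02
tcp_pos: [0.5344, -0.1555, 0.0736]
eef_rot: [180.0, -0.0, -103.1]
contact_force: [-0.5, 0.1, 0.0]
gripper_width: 0.0206
gripper_force: 4.0
```

Request:
{"method": "send_rows", "body": {"moves": [{"slide": [-0.001,0,0.003],"turn": 0,"gripper": 0.1},{"slide": [-0.002,0,0.006],"turn": 0,"gripper": 0.1},{"slide": [-0.004,0,0.01],"turn": 0,"gripper": 0.1},{"slide": [-0.005,0,0.013],"turn": 0,"gripper": 0.1},{"slide": [-0.005,0,0.013],"turn": 0,"gripper": 0.1}]}}

```text
time_s: 26.43
tcp_pos: [0.5351, -0.1549, 0.0722]
eef_rot: [-180.0, -0.0, -103.1]
contact_force: [0.6, -1.0, 0.9]
gripper_width: 0.0211
gripper_force: 4.0
```

Request:
{"method": "send_rows", "body": {"moves": [{"slide": [-0.001,0,0.004],"turn": 0,"gripper": 0.1},{"slide": [-0.002,0,0.008],"turn": 0,"gripper": 0.1},{"slide": [-0.003,0,0.011],"turn": 0,"gripper": 0.1},{"slide": [-0.004,0,0.014],"turn": 0,"gripper": 0.1},{"slide": [-0.004,0,0.014],"turn": 0,"gripper": 0.1}]}}

```text
time_s: 26.85
tcp_pos: [0.5355, -0.1545, 0.0705]
eef_rot: [-179.9, -0.0, -103.1]
contact_force: [-0.4, -1.5, 5.2]
gripper_width: 0.0211
gripper_force: 4.0
```

Run:
```python
from rel import *
rep2(.0097)
s=get_state(); d=cap('side'); K=s['tcp_pos']+np.array([0,0,.0097]); u,v=proj(d,K)[0].astype(int); print(u,v); show(d,u-20,u+20,v-8,v+30)
```

```text
26.85 [ 0.5355 -0.1545  0.0705] [-179.9157   -0.0072 -103.1069] [-0.4395 -1.5497  5.2368] 0.021065389382190356 xd 1.1 e 0.6 h -1.2
184 .....................................
185 .....................................
186 .....................................
187 .....................................
188 .....................................
189 .....................................
190 .....................................
191 .....................................
192 .....................................
193 .....................................
194 ...........####......................
195 ...........#######...................
51.0
[ 21.0156   0.0162   0.0185  16.1761 -30.7182]
[ 21.1562   0.0002   0.0154  37.6204 -10.7764]
[ 21.2656  -0.0044   0.0135  49.6325 -10.542 ]
[ 21.5469   0.0037   0.0153  31.4148 -11.7207]
22 top near end +y: top,bot; -y: top,bot [317.3 189.7] [313.1 189.8] [328.  192.1] [323.8 192.2]
22 top near end +y: top,bot; -y: top,bot [318.1 190.8] [313.9 191.1] [328.9 192.4] [324.6 192.6]
267 165
157 ........................................
158 .....................
[... 939 characters left out ...]
.#####...................
180 ........#############...................
181 ........#############...................
182 .............#############..............
183 ...................#########............
184 ........................#..#............
185 ........................................
186 ........................................
187 ........................................
188 ........................................
189 ........................................
190 ........................................
191 ........................................
192 ........................................
193 ........................................
194 ........................................
```

Firm but gentle seat: 5 N along the normal at floor depth. I'll release and retreat upward.

Request:
{"method": "send_rows", "body": {"moves": [{"slide": [0,0,-0.007],"turn": 0,"gripper": 0.1},{"slide": [0,0,-0.007],"turn": 0,"gripper": 0.25},{"slide": [0,0,-0.007],"turn": 0,"gripper": 0.45},{"slide": [0,0,-0.007],"turn": 0,"gripper": 0.55},{"slide": [0,0,-0.007],"turn": 0,"gripper": 0.55}]}}

```text
time_s: 27.42
tcp_pos: [0.5346, -0.1542, 0.0706]
eef_rot: [180.0, -0.0, -103.1]
contact_force: [0.8, 0.1, -1.0]
gripper_width: 0.0362
gripper_force: 0.0
```

Request:
{"method": "send_rows", "body": {"moves": [{"slide": [0,0,-0.007],"turn": 0,"gripper": 0.55},{"slide": [0,0,-0.15],"turn": 0,"gripper": 0.55},{"slide": [0,0,-0.35],"turn": 0,"gripper": 0.55},{"slide": [0,0,-0.6],"turn": 0,"gripper": 0.55},{"slide": [0,0,-0.85],"turn": 0,"gripper": 0.55}]}}

```text
time_s: 27.83
tcp_pos: [0.5341, -0.1543, 0.1993]
eef_rot: [179.9, -0.0, -103.1]
contact_force: [1.7, 0.2, -0.4]
gripper_width: 0.0484
gripper_force: 0.0
```

Request:
{"method": "send_rows", "body": {"moves": [{"slide": [0.2,0.1,0],"turn": 0,"gripper": 0.55},{"slide": [0.4,0.2,0],"turn": 0,"gripper": 0.55},{"slide": [0.6,0.3,0],"turn": 0,"gripper": 0.55},{"slide": [0.8,0.4,0],"turn": 0,"gripper": 0.55},{"slide": [1,0.5,0],"turn": 0,"gripper": 0.55}]}}

```text
time_s: 28.25
tcp_pos: [0.4266, -0.2841, 0.1986]
eef_rot: [-180.0, 0.0, -103.1]
contact_force: [-0.1, -0.3, 0.4]
gripper_width: 0.0477
gripper_force: 0.0
```

Request:
{"method": "send_rows", "body": {"moves": [{"slide": [0.2,0.1,0],"turn": 0,"gripper": 0.55},{"slide": [0.4,0.2,0],"turn": 0,"gripper": 0.55},{"slide": [0.6,0.3,0],"turn": 0,"gripper": 0.55},{"slide": [0.8,0.4,0],"turn": 0,"gripper": 0.55},{"slide": [1,0.5,0],"turn": 0,"gripper": 0.55}]}}

```text
time_s: 28.67
tcp_pos: [0.3194, -0.4133, 0.1986]
eef_rot: [-180.0, -0.0, -103.1]
contact_force: [-0.3, 0.0, -0.3]
gripper_width: 0.0482
gripper_force: 0.0
```

Run:
```python
from rel import *
s=get_state(); print(s['time_s'],s['tcp_pos'])
t=cap('top'); d=cap('side')
a=cv2.resize(t['img'][145:215,285:355],(480,480),interpolation=cv2.INTER_CUBIC); b=cv2.resize(d['img'][145:215,245:290],(309,480),interpolation=cv2.INTER_CUBIC)
cv2.imwrite('pics/fin.png',cv2.convertScaleAbs(np.hstack([a,b])[...,::-1],alpha=1.9))
for c in ('top','side'):
  for n in ('stamp','knob','ink_pad','eraser','drops'):
    for r in optics.look_for(c,n)[:3]: print(c,n,round(r['p'],2),np.array(r['location']))
x,e,n=axes(-9.2,22); o=F-.0014*x
print('model knob tip',proj(t,o+.067*n),proj(d,o+.067*n),'base top corners top',[proj(t,o+i*.024*e+j*.012*x+.015*n)[0].round(1).tolist() for i,j in((1,-1),(1,1),(-1,1),(-1,-1))])
```

```text
28.6667 [ 0.3194 -0.4133  0.1986]
top stamp 0.85 [ 0.5343 -0.1409  0.0507]
top stamp 0.69 [0.5753 0.0661 0.0147]
top stamp 0.56 [0.5252 0.2491 0.0164]
top knob 0.74 [ 0.5317 -0.1449  0.047 ]
top knob 0.66 [0.5217 0.2503 0.0134]
top knob 0.5 [0.5748 0.0662 0.0158]
top ink_pad 0.61 [ 0.4557 -0.0012  0.0143]
top eraser 0.52 [ 0.3627 -0.0015  0.0173]
top eraser 0.21 [ 0.5315 -0.144   0.0478]
top drops 0.53 [0.6515 0.0137 0.0642]
side stamp 0.79 [0.5233 0.2552 0.0116]
side stamp 0.53 [ 0.532  -0.1444  0.0642]
side knob 0.7 [ 0.5304 -0.1436  0.0668]
side knob 0.57 [0.5812 0.0762 0.0097]
side knob 0.56 [0.5236 0.2493 0.0077]
side ink_pad 0.58 [0.4631 0.01   0.0171]
side eraser 0.53 [0.3595 0.0062 0.0113]
side drops 0.82 [0.6533 0.034  0.0481]
model knob tip [[340.4783 177.7217]] [[268.8198 160.0937]] base top corners top [[321.4, 165.0], [332.1, 167.6], [328.2, 192.4], [317.4, 190.0]]
```

View pics/fin.png

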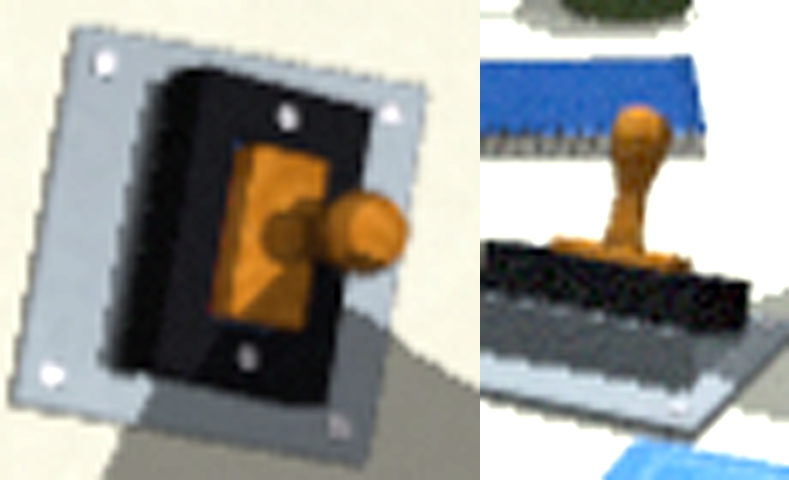

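The picture shows the stamp in the pocket, knob outward (top crop 368,232) and base square (corners 245,143 / 330,157 / 302,330). There may be a thin red line at the upslope edge (212,300), so I'll check numerically whether the base is fully home.

Run:
```python
from rel import *
from scipy.optimize import least_squares
t=cap('top'); d=cap('side')
for r in (167,170,174,178,182,186,190): print(r,[tuple(int(v) for v in t['img'][r,c]) for c in range(313,324)])
def blob(dd,c0,c1,r0,r1):
    im=dd['img'].astype(int); m=(im[...,0]>1.8*im[...,2])&(im[...,0]>30); M=np.zeros(m.shape,np.uint8); M[r0:r1,c0:c1]=m[r0:r1,c0:c1]; return M
mt=blob(t,305,350,155,200); ms=blob(d,250,282,155,190)
for r in range(162,196): print(r,''.join('#' if mt[r,c] else '.' for c in range(312,348)))
for r in range(158,188): print(r,''.join('#' if ms[r,c] else '.' for c in range(252,282)))
x,e,n=axes(-9.2,22)
for nm,o in (('home mid',F-.0014*x),('home down',F-.0014*x+.0015*x),('raised3 down',F+.003*n)):
    print(nm,'knob t',proj(t,o+.055*n)[0].round(1),'s',proj(d,o+.055*n)[0].round(1),'basetop t',[proj(t,o+i*.024*e+j*.012*x+.015*n)[0].round(1).tolist() for i,j in((1,-1),(1,1),(-1,1),(-1,-1))],'s +y',[proj(d,o+i*.024*e-.012*x+.015*n)[0].round(1).tolist() for i in(1,-1)])
```

```text
167 [(10, 10, 14), (14, 14, 18), (14, 15, 17), (13, 13, 16), (11, 13, 15), (11, 10, 13), (40, 25, 10), (52, 30, 5), (57, 33, 7), (97, 60, 15), (109, 68, 19)]
170 [(12, 13, 16), (14, 15, 17), (14, 14, 17), (14, 14, 17), (16, 16, 19), (22, 14, 11), (48, 28, 8), (57, 33, 7), (75, 45, 12), (107, 68, 20), (111, 69, 17)]
174 [(14, 14, 16), (13, 13, 16), (13, 12, 16), (15, 15, 18), (11, 10, 12), (57, 29, 12), (63, 38, 12), (68, 43, 13), (100, 62, 18), (105, 64, 16), (102, 60, 13)]
178 [(15, 15, 16), (13, 12, 16), (13, 13, 16), (12, 12, 16), (40, 21, 11), (58, 36, 11), (65, 40, 13), (98, 62, 19), (110, 70, 21), (105, 66, 19), (74, 45, 12)]
182 [(13, 13, 16), (13, 12, 16), (13, 14, 17), (22, 15, 12), (52, 31, 10), (62, 39, 10), (77, 47, 11), (105, 63, 15), (113, 69, 17), (112, 69, 17), (98, 60, 15)]
186 [(15, 14, 17), (13, 13, 15), (15, 13, 15), (51, 27, 10), (59, 34, 7), (64, 39, 8), (103, 64, 16), (112, 68, 17), (99, 59, 13), (70, 42, 11), (61, 38, 10)]
190 [(12, 14, 16), (14, 14, 16), (34, 15, 18), (46, 26, 11), (51, 30, 11), (65, 39, 9), (57, 33, 7), (59, 35, 9), (61, 38, 10), (58, 35, 5)
[... 2240 characters left out ...]
........
182 ........##############........
183 .............##########.......
184 ...................##.#.......
185 ..............................
186 ..............................
187 ..............................
home mid knob t [336.7 178. ] s [268.  164.8] basetop t [[321.4, 165.0], [332.1, 167.6], [328.2, 192.4], [317.4, 190.0]] s +y [[254.9, 178.8], [272.5, 181.9]]
home down knob t [337.4 178.1] s [268.3 164.9] basetop t [[322.1, 165.1], [332.8, 167.8], [328.8, 192.5], [318.1, 190.1]] s +y [[255.2, 178.8], [272.7, 182.0]]
raised3 down knob t [338.3 178.1] s [268.4 163.7] basetop t [[322.9, 165.0], [333.6, 167.7], [329.7, 192.5], [318.9, 190.1]] s +y [[255.3, 177.6], [272.9, 180.8]]
```

Everything agrees with a home, square seat:
- **Knob:** it projects at (337.4, 178.3) in the top view and (268, 164.5) in the side view. The home model gives (337.4, 178.1) and (268.3, 164.9), where a 3 mm raise would give (338.3, 178.1) and (268.4, 163.7).
- **Base:** its top edges match to about 0.5 px.
- **Depth:** the base went about 10 mm past the rim contact.
- **Other objects:** they have not moved.

The gripper is well clear, so I'll hand in.

```bash
python3 -c "
from plant import order
print(order.close_job())"
```

```text
the job is handed in; nothing more can be done
None
```

The stamp is in the cradle pocket, rubber face down and knob outwards, square and fully home to within about 1 mm as measured by camera. I let go, left the ink pad, eraser and dropper bottle where they were, and handed the job in at about 29 s of the 67 s allowed; no verdict was returned.

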